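# Put three mixed-up lab vessels back on their stations

## Robot

A 6-joint arm with a two-finger parallel gripper is mounted at the origin on the work surface. World frame = base frame: x ahead of the robot, y to its left, z up, the work surface at z = 0. Lengths are in m, angles in rad, forces in N, time in s.
With the tool pointing down it reaches from about 0.3 to 0.875 m from the base axis. Payload 6.4 kg.
Tool frame: the origin (TCP) lies midway between the tips of the shut fingers; the grasp point (between the pads) lies 19 mm behind it (grip_depth is the z of the grasp point in the tool frame, in m); z points along the fingers, x is the direction in which the jaws open and shut, and the axes are right-handed (so a half turn about z gives the same grasp; the last joint's range is limited). The gripper opens to 85 mm and grips with 20 to 120 N. Pads are 22 mm wide; open, the fingers measure 114 mm over their backs; the gripper's body (76 mm by 85 mm) begins 54 mm behind the grasp point. The pads swing forward as they close: fully open they stand 13 mm farther back than shut.
Start: joints at [-1.411, 0.181, 1.607, -0, 1.354, -0.206], TCP at [0.206, -0.537, 0.231] pointing down, gripper open.
Joint ranges: [-2.99, 2.99], [-0.89, 2.07], [0.3, 2.58], [-1.14, 4.28], [0, 2.63], [-3.12, 3.12]. Speed limits (rad/s): [2.57, 2.57, 3.01, 3.14, 3.14, 3.14].

## Interface

Orientations are given as a rotation vector (axis times angle).
In Python, from bench import observe, capture, close_job, grip_depth gives the robot as it stands. The module is installed in compiled form; this text tells all that it offers.
- The arm moves only by the tool drive_tool, never from a script. Its argument "increments" is a list of rows, each a list of 7 numbers: the shift along the tool's x, y, z in mm, then the turn, a rotation vector about the tool's x, y, z in rad, then the finger opening in mm, from 0 to 85.4. In form: [[dx, dy, dz, wx, wy, wz, gripper], ...]. A call has 1 to 5 rows; each row shifts and turns the commanded pose from where the row before left it, along the tool's axes as they then stand; what a row does not reach is not made up. A row lasts 1/10 s, in which the tool goes at most 50 mm and 8.59 degrees, less where a joint would pass 70% of its speed; a pose out of reach is approached as far as the arm can. A call is refused whole if a number of a shift passes 50 or a number of a turn 0.15, either way. A call with a gripper value outside its range is refused whole. The fingers move at their own pace and stop on an object; "newtons" is the grip in N (left out, the last holds). Time passes only in rows, so rows that do not move let the fingers close. It gives the time, the measured TCP pose, the force and the opening at its end, in the units of the state.
- observe(): the state, without advancing time (a new reading comes with each control period).
- capture(name): name is "scene" or "top"; returns a dict with "img" (400x640x3 uint8, red, green, blue), "fx", "fy", "cx", "cy" (pixels), "extrinsics" (4x4, takes a point from world to camera coordinates). Camera axes: x right, y up, looking along -z (the intrinsics and any distortion apply to the point x, -y, -z); pixel columns grow to the right and rows downward; lengths in m; the calibration is good to about 2 mm. A picture is of the moment at which its call begins. There is no depth.
- close_job(): hands the job in, once; it reports no verdict.
The state is a dict: "clock": time; "q": joint angles; "qd": joint speeds; "tau": joint torques, N m; "eef_pos": TCP position; "tcp_rot": TCP orientation; "force": force on the tool from outside, world axes, zero at the start; "torque": the same for the moment, N m; "finger_gap": finger opening in m.
Only numpy, scipy, OpenCV 4.12 (cv2) and the standard library are available. Lean on these libraries where they do the work, as an engineer would, in place of code of your own. Each camera call takes 0.05 s, during which the arm holds its last target.

## Task

The things standing on the three bench instruments have been mixed up: put the aluminium tube block on the hot plate, the stoppered conical flask on the mixer and the small lidded jar on the balance, each upright in the middle of its platform. Only one fits on an instrument at a time, so park one in the empty steel tray on the way; never stand any of them on the bare bench. Set each one down rather than dropping it, keep it upright, let go of all of them, and leave the wash bottle, the tip box and the timer as they are.

Things in the scene. Friction and masses are not known exactly. Their poses are not given: they have to be found in the camera images.
- block_center (a point): Aluminium tube block, a loose square block 60 x 60 mm and 50 mm high with nine dark round holes drawn on its top (its top is solid); 0.28 to 0.52 kg. The point is its centre, 25 mm above its underside; x and y run square to its side faces, z is up. It starts on the balance; it belongs on the hot plate.
- flask_center (a point): Loose conical flask, pale glass, dark rubber stopper, 124 mm high, 0.18 to 0.33 kg. Foot 84 mm wide, narrowing to a straight round neck 34 mm wide from 72 to 104 mm above the underside, a lip 39 mm wide to 108 mm, then the stopper (35 mm). The point is on its axis 62 mm above the underside, so the neck's middle is 26 mm above it; z up. Starts on the hot plate, belongs on the mixer.
- jar_center (a point): Small round white ceramic jar with a flat steel lid fixed on it, loose, 58 mm across, 54 mm high plus a small knob 12 mm across to 60 mm; 0.14 to 0.26 kg. The point is on its axis, 30 mm above its underside; z is up. It starts on the mixer; it belongs on the balance.
- balance_pan (a point): Balance: fixed low off-white case 130 mm wide with a small dark display in front and a bare round steel pan 116 mm across. The point is the centre of the pan's upper face, 60 mm above the bench; x points from the display to the pan, z up. The case reaches 108 mm to -x and 68 mm to +x of this point, 65 mm to either side, below the pan.
- hotplate_top (a point): Hot plate (cold): fixed grey case with two black knobs in front and a flat square white ceramic top 130 x 130 mm. The point is the centre of the top face, 75 mm above the bench; x points from the knobs to the top, z up. The case reaches 125 mm to -x of this point and 65 mm to the other three sides, below the top.
- mixer_top (a point): Mixer (off, its platform is fixed): blue-grey case with a flat round platform 126 mm across under a black rubber mat 118 mm across with a thin aluminium edge. The point is the centre of the mat's upper face, 80 mm above the bench; x points from the controls to the platform, z up. The case reaches 115 mm to -x of this point and 65 mm to the other sides, below the platform.
- tray_in (a point): Empty shallow steel tray, fixed, 170 x 140 mm outside (x by y), walls 4 mm thick and 14 mm high: the free spot. The point is the centre of its inner floor, 4 mm above the bench; z up.
- washbottle_center (a point): Bystander, loose: round white plastic wash bottle 60 mm across with a thin bent spout, 160 mm high over all. The point is on its axis 67 mm above the bench.
- tipbox_center (a point): Bystander, loose: closed grey plastic box 87 x 122 mm, 61 mm high. The point is its centre, 30 mm above the bench.
- timer_center (a point): Bystander, loose: flat white bench timer 60 x 70 mm, 18 mm high. The point is its centre, 9 mm above the bench.
Mind the look-alikes: they are no part of the job. What is shaped like the part that bears jar_center but green or yellow is not meant.

How it is judged:
On the way:
1. one of the three things is parked upright in the steel tray and let go (((z of block_center in the frame of tray_in below 0.033 m and horizontal distance between block_center and tray_in below 0.075 m and angle between block_center's own z axis and vertical below 0.12 rad and contact force between block and the fingers below 0.05 N and linear speed of block below 0.03 m/s) or (z of flask_center in the frame of tray_in below 0.07 m and horizontal distance between flask_center and tray_in below 0.075 m and angle between flask_center's own z axis and vertical below 0.12 rad and contact force between flask and the fingers below 0.05 N and linear speed of flask below 0.03 m/s) or (z of jar_center in the frame of tray_in below 0.038 m and horizontal distance between jar_center and tray_in below 0.075 m and angle between jar_center's own z axis and vertical below 0.12 rad and contact force between jar and the fingers below 0.05 N and linear speed of jar below 0.03 m/s))), for 0.2 s.
At the end, for the whole second after the job is handed in: The block stands on the hot plate, the flask on the mixer and the jar on the balance, each with its axis within 15 mm of the middle of the platform, its underside within 8 mm of the platform's height, upright within 0.12 rad (7 degrees), released and at rest (horizontal distance between block_center and hotplate_top below 0.015 m and z of block_center in the frame of hotplate_top between 0.017 and 0.033 m and angle between each of block_center, flask_center, jar_center's own z axis and vertical below 0.12 rad and linear speed of each of block, flask, jar below 0.02 m/s and angular speed of each of block, flask, jar below 0.2 rad/s and horizontal distance between flask_center and mixer_top below 0.015 m and z of flask_center in the frame of mixer_top between 0.054 and 0.07 m and horizontal distance between jar_center and balance_pan below 0.015 m and z of jar_center in the frame of balance_pan between 0.022 and 0.038 m); the robot touches nothing.
It fails at once if one of the three things stands on or touches the bare bench (height (world z) of block_center below 0.027 m or height (world z) of flask_center below 0.064 m or height (world z) of jar_center below 0.032 m).
It fails at once if one of the three things is tipped by more than 0.5 rad (angle between any of block_center, flask_center, jar_center's own z axis and vertical above 0.5 rad).
It fails at once if one of the three things is dropped (falls free at more than 0.7 m/s, about 25 mm) ((linear speed of block above 0.7 m/s and contact force between block and the fingers below 0.02 N) or (linear speed of flask above 0.7 m/s and contact force between flask and the fingers below 0.02 N) or (linear speed of jar above 0.7 m/s and contact force between jar and the fingers below 0.02 N)).
It fails at once if the wash bottle, the tip box or the timer is pushed more than 25 mm or tipped over (distance of any of washbottle_center, tipbox_center, timer_center from where it was at the start of the episode above 0.025 m or angle between any of washbottle_center, tipbox_center, timer_center's own z axis and vertical above 0.5 rad).
It also fails if it takes over 112 s, if anything falls off the work surface, if the arm or the gripper's body presses on something with over 40 N, if the wrist force passes 120 N, or if a joint passes its speed limit or range.

## Working session

There is one attempt and no reset: what is moved stays moved. The work goes in short steps, Python scripts to look and compute and a tool call to move; the robot and the scene stay as the last step left them, time stands still between calls to the robot, and variables do not carry over. Pictures are saved under pics/ and viewed, and the job is handed in when it is done.

Besides the shell and the picture viewer there is one more tool, called after "Request:" by a JSON object that holds its "op" and its "data". drive_tool: Moves the arm, as the interface text tells. Its arguments: {"type":"object","properties":{"increments":{"type":"array","items":{"type":"array","items":{"type":"number"}}},"newtons":{"type":"number"}},"required":["increments"]}

```bash
mkdir -p pics; python3 - <<'E'
from bench import observe,capture,grip_depth
import cv2,numpy as np
print(observe(),grip_depth)
for n in("scene","top"):
    c=capture(n);cv2.imwrite(f"pics/{n}0.png",c["img"][:,:,::-1])
    print(n,c["fx"],c["fy"],c["cx"],c["cy"],[k for k in c]);print(np.round(c["extrinsics"],4).tolist())
E
```

```text
{'clock': 0.0, 'q': array([-1.41128676e+00,  1.81500827e-01,  1.60800887e+00, -1.18442227e-06,
        1.35376074e+00, -2.06311660e-01]), 'qd': array([-0.00050622, -0.00065848, -0.00049941,  0.00085541,  0.00085165,
       -0.00090468]), 'tau': array([ 1.89953527e-03, -4.44871151e+01, -3.51333368e+01, -1.51659719e-04,
        9.15771903e-03, -2.67760248e-05]), 'eef_pos': array([ 0.20560937, -0.53640644,  0.23040633]), 'tcp_rot': array([-2.58744805e+00,  1.77963301e+00,  1.82003686e-03]), 'force': array([-0.01599283,  0.35149327, -0.27394195]), 'torque': array([-0.01462321,  0.01311984, -0.03916879]), 'finger_gap': 0.0852981118123044} -0.0187
scene 420.9280813455687 420.9280813455687 323.4303592531078 196.46345228262962 ['img', 'fx', 'fy', 'cx', 'cy', 'extrinsics']
[[-0.1017, 0.9948, -0.0027, 0.1225], [-0.8116, -0.0814, 0.5786, 0.426], [0.5753, 0.0611, 0.8156, -1.5433], [0.0, 0.0, 0.0, 1.0]]
top 387.9486673786716 387.9486673786716 321.18481495407815 195.66088931470648 ['img', 'fx', 'fy', 'cx', 'cy', 'extrinsics']
[[-0.0261, -0.9996, 0.0096, -0.0775], [0.9894, -0.0245, 0.1434, -0.6257], [-0.1431, 0.0133, 0.9896, -1.1035], [0.0, 0.0, 0.0, 1.0]]
```

View pics/scene0.png

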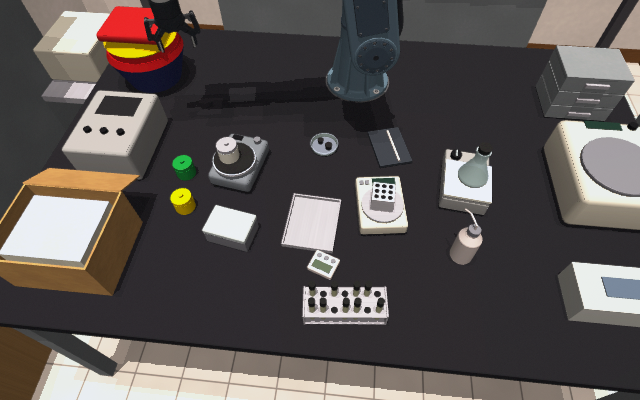

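View pics/top0.png

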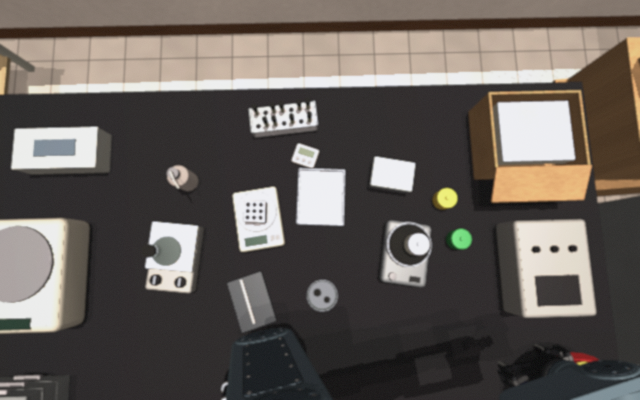

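The jar candidates in the top view are white with a steel lid at (417,243), yellow at (445,198) and green at (460,239). The white one stands on the mixer and fits the description. I'll confirm it in enlarged crops.

```bash
cat > h.py <<'E'
import numpy as np,cv2
from bench import observe,capture
def cam(n,save=None):
    c=capture(n); 
    if save: cv2.imwrite(f"pics/{save}.png",c["img"][:,:,::-1])
    return c
def ray(c,u,v):
    E=c["extrinsics"];R=E[:3,:3];t=E[:3,3]
    d=np.array([(u-c["cx"])/c["fx"],-(v-c["cy"])/c["fy"],-1.])
    return -R.T@t,R.T@d
def plane(c,u,v,z):
    o,d=ray(c,u,v);return o+d*(z-o[2])/d[2]
def proj(c,p):
    q=c["extrinsics"][:3,:3]@np.asarray(p,float)+c["extrinsics"][:3,3]
    return np.array([c["cx"]+c["fx"]*q[0]/-q[2],c["cy"]-c["fy"]*q[1]/-q[2]])
def crop(img,u0,v0,u1,v1,s): return cv2.resize(img[v0:v1,u0:u1,::-1],None,fx=s,fy=s,interpolation=cv2.INTER_CUBIC)
E
python3 - <<'E'
from h import *
t=cam("top");s=cam("scene")
a=[crop(t["img"],140,180,210,300,5)[:600],crop(t["img"],225,180,295,300,5)]
cv2.imwrite("pics/c1.png",np.hstack(a))
cv2.imwrite("pics/c2.png",np.hstack([crop(t["img"],370,210,480,290,4),crop(t["img"],290,160,355,240,4)]))
cv2.imwrite("pics/c3.png",np.vstack([np.hstack([crop(s["img"],165,125,285,225,3),crop(s["img"],435,135,505,235,3),crop(s["img"],350,165,410,265,3)])]))
E
```

```text
(no output)
```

View pics/c1.png

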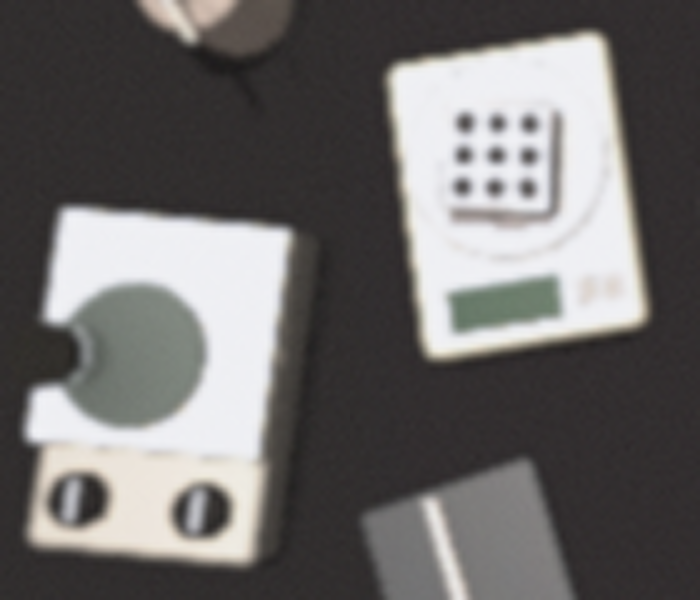

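View pics/c2.png

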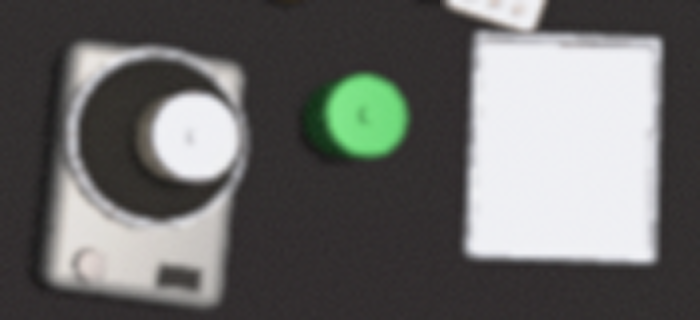

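View pics/c3.png

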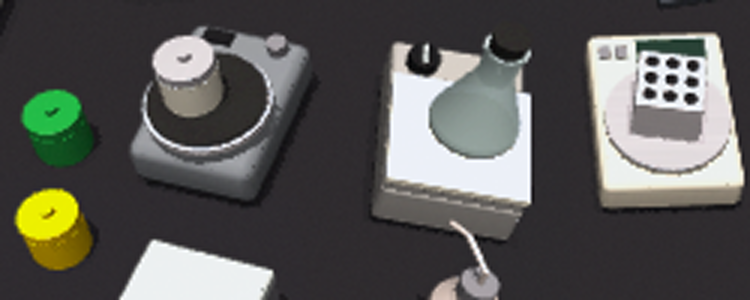

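The crops confirm it: the white, steel-lidded jar on the mixer is the right one, and the green and yellow ones stand on the bench. Next I'll measure with masks and fits.

```bash
cat > m.py <<'E'
from h import *
t=cam("top");s=cam("scene")
def hsv(c): return cv2.cvtColor(c["img"],cv2.COLOR_RGB2HSV)
def r(p): return np.round(np.asarray(p)*1000,1).tolist()
def comps(mask,box,minA=20):
    u0,v0,u1,v1=box;m=np.zeros_like(mask);m[v0:v1,u0:u1]=mask[v0:v1,u0:u1]
    cs,_=cv2.findContours(m,cv2.RETR_LIST,cv2.CHAIN_APPROX_NONE)
    return sorted([c for c in cs if cv2.contourArea(c)>=minA],key=cv2.contourArea,reverse=True)
E
python3 - <<'E'
from m import *
# block holes, both views
for c,box,n in((t,(240,195,272,228),"top"),(s,(365,172,402,208),"scene")):
    g=cv2.cvtColor(c["img"],cv2.COLOR_RGB2GRAY)
    m=(g<110).astype(np.uint8)*255
    cs=comps(m,box,2); P=[]
    for k in cs:
        M=cv2.moments(k);u=M["m10"]/M["m00"];v=M["m01"]/M["m00"]
        P.append((u,v,M["m00"]))
    print(n,np.round(P,1).tolist())
    for u,v,a in P: print(r(plane(c,u,v,0.11)[:2]),end=" ")
    print()
# hot plate white top in top view
H=hsv(t);g=cv2.cvtColor(t["img"],cv2.COLOR_RGB2GRAY)
m=((g>215)&(H[...,1]<18)).astype(np.uint8)*255
k=comps(m,(135,215,210,300))[0]; hull=cv2.convexHull(k)
rc=cv2.minAreaRect(hull);print("hp",rc,[r(plane(t,*p,0.075)[:2]) for p in cv2.boxPoints(rc)],r(plane(t,*rc[0],0.075)))
# tray
k=comps(m,(292,162,350,232))[0];rc=cv2.minAreaRect(k);print("tray",rc,[r(plane(t,*p,0.014)[:2]) for p in cv2.boxPoints(rc)],r(plane(t,*rc[0],0.014)))
# balance case outline
m2=((g>150)).astype(np.uint8)*255
k=comps(m2,(225,180,290,255))[0];rc=cv2.minAreaRect(cv2.convexHull(k));print("bal",rc,[r(plane(t,*p,0.05)[:2]) for p in cv2.boxPoints(rc)])
# flask glass in top, greenish gray
m3=((g>60)&(g<190)&(H[...,1]>18)&(H[...,0]>40)).astype(np.uint8)*255
k=comps(m3,(145,230,185,270));print("flask top",[(cv2.minEnclosingCircle(q),cv2.contourArea(q)) for q in k[:3]])
# jar lid in top
k=comps((g>200).astype(np.uint8)*255,(395,225,432,260));
for q in k[:2]: e=cv2.fitEllipse(q);print("jar lid",e,r(plane(t,*e[0],0.134)),cv2.boundingRect(q))
E
```

```text
top []

scene [[382.8, 173.9, 130.0], [384.5, 180.1, 83.0], [383.0, 196.8, 8.0], [389.6, 197.4, 7.5], [383.6, 185.6, 7.5], [376.5, 190.5, 7.0], [390.5, 186.5, 7.0], [376.2, 195.7, 6.5], [383.5, 191.0, 6.0], [377.0, 185.0, 6.0], [390.3, 192.0, 5.0]]
[518.2, 93.1] [539.0, 98.2] [594.7, 95.2] [595.2, 112.4] [557.8, 96.0] [576.1, 77.7] [559.1, 114.5] [593.0, 77.2] [575.9, 96.2] [557.6, 78.5] [577.4, 114.1] 
hp ((169.923095703125, 255.6154022216797), (45.39670944213867, 64.99420166015625), 7.125016689300537) [[380.5, 407.7], [559.6, 391.9], [540.3, 263.8], [361.8, 282.6]] [459.5, 336.5, 75.0]
tray ((320.0, 197.5), (53.0, 44.0), 90.0) [[706.3, -24.7], [703.0, -159.8], [540.3, -154.3], [543.6, -21.8]] [622.5, -90.1, 14.0]
bal ((257.4653015136719, 218.77456665039062), (59.30230712890625, 45.08495330810547), 81.25383758544922) [[637.7, 173.0], [655.0, 41.7], [482.3, 17.3], [466.0, 145.9]]
flask top []
jar lid ((418.4794006347656, 243.6429901123047), (19.28030014038086, 20.005155563354492), 134.6948699951172) [473.9, -350.4, 134.0] (409, 234, 20, 20)
```

```bash
python3 - <<'E'
from m import *
def f(u,v,ou,ov,s): return ou+(u+.5)/s-.5, ov+(v+.5)/s-.5
for n,u,v,z in (("hpTL",62,208,.075),("hpTR",292,230,.075),("hpBR",265,460,.075),("hpBL",28,440,.075)):
    print(n,r(plane(t,*f(u,v,140,180,5),z)))
print("block top",r(plane(t,*f(497-350,155,225,180,5),.11)))
print("pan",[r(plane(t,*f(a-350,b,225,180,5),.06)) for a,b in((415,160),(608,160),(512,62),(508,260))])
print("mixer ring",[r(plane(t,*f(a,b,370,210,4),.08)) for a,b in((63,138),(248,138),(155,48),(155,227),(155,138))])
print("flask foot",[r(plane(t,*f(a,b,140,180,5),.078)) for a,b in((206,355),(133,427),(133,283))])
print("stopper",r(plane(t,*f(48,355,140,180,5),.199)))
# two-view: HSV stats
H=hsv(t)
for p in((180,240),(172,283),(167,252),(155,252),(250,200),(238,215),(244,205),(160,225)): print(p,t["img"][p[1],p[0]],H[p[1],p[0]])
HS=hsv(s)
print("scene")
for p in((472,175),(483,150),(460,195),(450,190),(400,205),(381,222),(381,207),(250,150),(228,144)): print(p,s["img"][p[1],p[0]],HS[p[1],p[0]])
cv2.imwrite("pics/s1.png",np.hstack([crop(s["img"],435,140,505,220,5),crop(s["img"],355,170,410,250,5)[:, :]]))
cv2.imwrite("pics/s2.png",crop(s["img"],200,125,280,200,7))
E
```

```text
hpTL [557.7, 390.2, 75.0]
hpTR [541.9, 259.5, 75.0]
hpBR [413.6, 272.1, 75.0]
hpBL [428.2, 404.4, 75.0]
block top [576.9, 94.8, 110.0]
pan [[580.7, 150.4, 60.0], [577.9, 38.6, 60.0], [636.9, 94.1, 60.0], [521.5, 96.7, 60.0]]
mixer ring [[475.7, -270.6, 80.0], [472.3, -401.6, 80.0], [537.6, -339.4, 80.0], [412.2, -332.1, 80.0], [474.0, -335.7, 80.0]]
flask foot [[472.7, 305.4, 78.0], [433.8, 345.0, 78.0], [514.0, 347.5, 78.0]]
stopper [473.2, 342.1, 199.0]
(180, 240) [239 239 243] [120   4 243]
(172, 283) [234 227 216] [ 18  20 234]
(167, 252) [119 126 118] [ 56  16 126]
(155, 252) [60 62 62] [90  8 62]
(250, 200) [239 238 241] [130   3 241]
(238, 215) [239 240 243] [113   4 243]
(244, 205) [236 237 240] [113   4 240]
(160, 225) [239 239 243] [120   4 243]
scene
(472, 175) [141 156 151] [ 80  25 156]
(483, 150) [46 44 42] [15 22 46]
(460, 195) [236 240 247] [109  11 247]
(450, 190) [236 240 248] [110  12 248]
(400, 205) [227 219 221] [173   9 227]
(381, 222) [130 125 113] [ 21  33 130]
(381, 207) [122 116 117] [175  13 122]
(250, 150) [46 47 43] [38 22 47]
(228, 144) [134 127 129] [171  13 134]
```

View pics/s1.png

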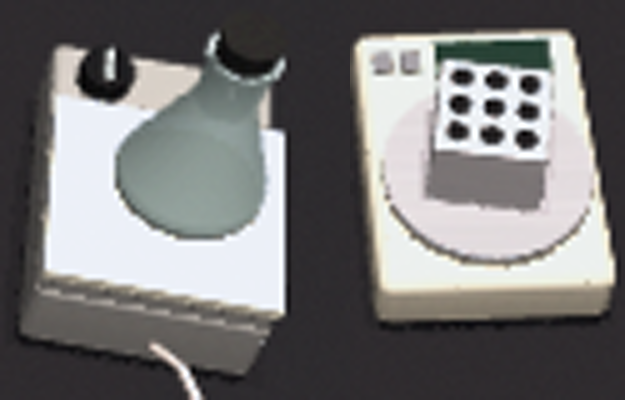

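View pics/s2.png

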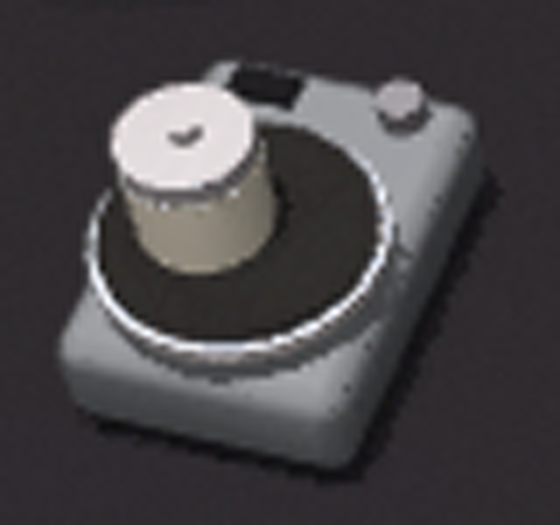

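```bash
python3 - <<'E'
from m import *
def f(u,v,ou,ov,s): return ou+(u+.5)/s-.5, ov+(v+.5)/s-.5
S=lambda a,b:f(a,b,200,125,7); S1=lambda a,b:f(a,b,435,140,5); S2=lambda a,b:f(a-350,b,355,170,5)
def fitc(P):
    P=np.array(P)[:,:2];A=np.c_[2*P,np.ones(len(P))];x=np.linalg.lstsq(A,(P**2).sum(1),rcond=None)[0]
    return r(x[:2]),r(np.sqrt(x[2]+x[0]**2+x[1]**2))
print("jar lid scene",fitc([plane(s,*S(*p),.0+.134) for p in((112,140),(256,130),(184,84),(150,185),(220,188))]), "knob",r(plane(s,*S(184,132),.138)))
print("mixer ring scene",fitc([plane(s,*S(*p),.079) for p in((91,240),(388,225),(350,160),(120,305),(160,337),(230,352),(300,335),(350,300))]))
print("hp scene",[r(plane(s,*S1(*p),.075)[:2]) for p in((58,95),(286,132),(285,318),(43,276))])
print("flask foot scene",fitc([plane(s,*S1(*p),.078) for p in((115,165),(125,200),(150,225),(200,240),(245,222),(265,185))]))
print("stopper scene",r(plane(s,*S1(252,38),.199)))
print("pan scene",fitc([plane(s,*S2(*p),.06) for p in((384,170),(400,215),(430,243),(490,262),(550,245),(580,215),(594,175))]))
E
```

```text
jar lid scene ([474.9, -348.7], 29.3) knob [475.3, -348.8, 138.0]
mixer ring scene ([478.4, -335.6], 60.1)
hp scene [[414.5, 279.1], [429.6, 407.5], [561.6, 390.4], [546.5, 262.3]]
flask foot scene ([473.4, 347.1], 41.2)
stopper scene [475.5, 345.2, 199.0]
pan scene ([583.3, 98.0], 56.9)
```

Request:
{"op": "drive_tool", "data": {"increments": [[0,0,0,0,0,0.122,85],[0,0,0,0,0,0.122,85],[0,0,0,0,0,0.122,85],[0,0,-10,0,0,0,85],[0,0,-10,0,0,0,85]], "newtons": 40}}

```text
clock: 1.0
eef_pos: [0.2057, -0.5369, 0.252]
tcp_rot: [-2.225, 2.218, 0.0]
force: [0.3, -0.5, -0.4]
finger_gap: 0.085
```

```bash
cat >> h.py <<'E'
from scipy.spatial.transform import Rotation as Ro
def to(x,y,z):
    o=observe();R=Ro.from_rotvec(o["tcp_rot"]).as_matrix();d=R.T@(np.array([x,y,z])-o["eef_pos"])*1000
    print("t",round(o["clock"],2),"pos",np.round(o["eef_pos"]*1000,1),"tool delta mm",np.round(d,1),"x-axis",np.round(R[:,0],3),"z",np.round(R[:,2],3),"F",np.round(o["force"],1),"gap",round(o["finger_gap"]*1000,1))
E
python3 - <<'E'
from m import *
to(.4745,-.3495,.25)
print("spout top",r(plane(t,179,188,.16)),"scene",r(plane(s,467,209,.16)),"bottle cap top",r(plane(t,176,175,.13)),r(plane(s,475,229,.13)))
E
```

```text
t 1.1 pos [ 205.9 -538.3  254. ] tool delta mm [-188.2 -269.     3.3] x-axis [ 0.002 -1.     0.004] z [ 0.001 -0.004 -1.   ] F [-0.2 -0.2  0.6] gap 84.6
spout top [636.9, 285.9, 160.0] scene [647.0, 294.0, 160.0] bottle cap top [678.6, 305.8, 130.0] [683.3, 318.0, 130.0]
```

Request:
{"op": "drive_tool", "data": {"increments": [[-23,-33,0,0,0,0,85],[-23,-33,0,0,0,0,85],[-24,-34,0,0,0,0,85],[-24,-34,0,0,0,0,85],[-24,-34,0,0,0,0,85]]}}

```text
clock: 1.6
eef_pos: [0.3749, -0.4181, 0.2518]
tcp_rot: [2.223, -2.22, 0.001]
force: [0.1, -0.8, -0.4]
finger_gap: 0.0851
```

Request:
{"op": "drive_tool", "data": {"increments": [[-23,-33,0,0,0,0,85],[-23,-34,0,0,0,0,85],[-24,-34,0,0,0,0,85],[0,0,0,0,0,0,85],[0,0,0,0,0,0,85]]}}

```text
clock: 2.1
eef_pos: [0.4753, -0.3484, 0.2514]
tcp_rot: [2.225, -2.217, 0.0]
force: [-0.6, -0.6, -0.1]
finger_gap: 0.0851
```

```bash
python3 - <<'E'
from h import *
to(.4745,-.3495,.095)
to(.4745,-.3495,.095)
E
```

```text
t 2.1 pos [ 475.3 -348.4  251.4] tool delta mm [  1.    0.8 156.4] x-axis [ 0.003 -1.     0.   ] z [-0. -0. -1.] F [-0.6 -0.6 -0.1] gap 85.1
t 2.1 pos [ 475.3 -348.4  251.4] tool delta mm [  1.    0.8 156.4] x-axis [ 0.003 -1.     0.   ] z [-0. -0. -1.] F [-0.6 -0.6 -0.1] gap 85.1
```

Request:
{"op": "drive_tool", "data": {"increments": [[1,1,40,0,0,0,85],[0,0,40,0,0,0,85],[0,0,35,0,0,0,85],[0,0,25,0,0,0,85],[0,0,18,0,0,0,85]]}}

```text
clock: 2.6
eef_pos: [0.4716, -0.3504, 0.0911]
tcp_rot: [2.22, -2.223, -0.004]
force: [0.2, 0.2, -1.1]
finger_gap: 0.0848
```

Request:
{"op": "drive_tool", "data": {"increments": [[0,0,0,0,0,0,50],[0,0,0,0,0,0,50],[0,0,0,0,0,0,50],[0,0,0,0,0,0,50],[0,0,0,0,0,0,50]], "newtons": 35}}

```text
clock: 3.1
eef_pos: [0.474, -0.3504, 0.0941]
tcp_rot: [2.221, -2.222, 0.002]
force: [0.3, -1.1, -1.2]
finger_gap: 0.0573
```

```bash
python3 - <<'E'
from h import *
to(.4745,-.3495,.25);s=cam("scene")
cv2.imwrite("pics/g1.png",crop(s["img"],180,80,300,200,5))
E
```

```text
t 3.1 pos [ 474.  -350.4   94.1] tool delta mm [  -0.8   -0.7 -155.9] x-axis [-0.    -1.     0.001] z [ 0.001 -0.001 -1.   ] F [ 0.3 -1.1 -1.2] gap 57.3
```

View pics/g1.png

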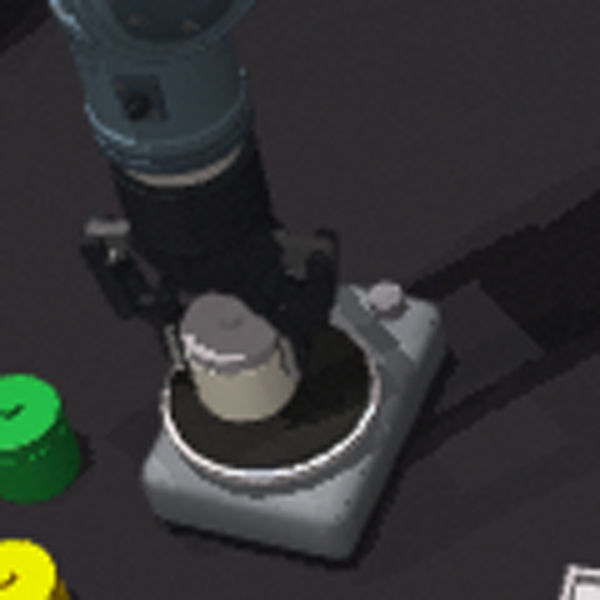

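Request:
{"op": "drive_tool", "data": {"increments": [[0,0,-10,0,0,0,50],[0,0,-25,0,0,0,50],[0,0,-30,0,0,0,50],[0,0,-30,0,0,0,50],[0,0,-15,0,0,0,50]]}}

```text
clock: 3.65
eef_pos: [0.4748, -0.351, 0.2072]
tcp_rot: [2.221, -2.221, 0.008]
force: [0.1, -0.1, -2.1]
finger_gap: 0.0574
```

```bash
python3 - <<'E'
from h import *
to(.6225,-.090,.205)
E
```

```text
t 3.65 pos [ 474.8 -351.   207.2] tool delta mm [-261.  -147.7    1.7] x-axis [ 0.    -1.     0.004] z [ 0.003 -0.004 -1.   ] F [ 0.1 -0.1 -2.1] gap 57.4
```

Request:
{"op": "drive_tool", "data": {"increments": [[-15,-8,0,0,0,0,50],[-25,-15,0,0,0,0,50],[-32,-18,0,0,0,0,50],[-35,-20,0,0,0,0,50],[-35,-20,0,0,0,0,50]]}}

```text
clock: 4.15
eef_pos: [0.5546, -0.2053, 0.2015]
tcp_rot: [2.221, -2.222, -0.005]
force: [0.8, -1.4, -1.9]
finger_gap: 0.0571
```

Request:
{"op": "drive_tool", "data": {"increments": [[-35,-20,0,0,0,0,50],[-35,-20,0,0,0,0,50],[-29,-16,0,0,0,0,50],[-15,-8,0,0,0,0,50],[-5,-3,0,0,0,0,50]]}}

```text
clock: 4.65
eef_pos: [0.6216, -0.0865, 0.2018]
tcp_rot: [2.224, -2.218, -0.004]
force: [0.8, 0.5, -3.0]
finger_gap: 0.0566
```

```bash
python3 - <<'E'
from h import *
to(.6225,-.090,.020);s=cam("top");to(.6225,-.090,.020)
cv2.imwrite("pics/g2.png",crop(s["img"],270,140,390,260,5))
E
```

```text
t 4.65 pos [621.6 -86.5 201.8] tool delta mm [  3.7  -1.3 181.8] x-axis [ 0.003 -1.    -0.001] z [-0.002  0.001 -1.   ] F [ 0.8  0.5 -3. ] gap 56.6
t 4.7 pos [621.7 -87.1 202.1] tool delta mm [  3.   -1.1 182.1] x-axis [ 0.002 -1.    -0.001] z [-0.002  0.001 -1.   ] F [-0.8  1.3 -2.2] gap 57.6
```

View pics/g2.png

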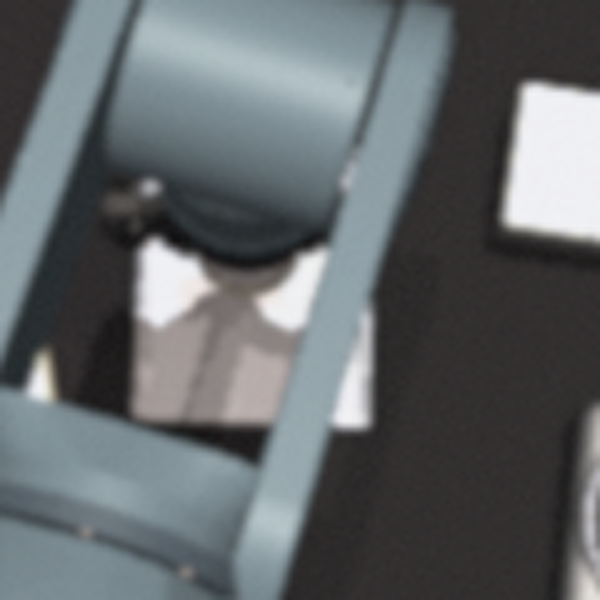

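Request:
{"op": "drive_tool", "data": {"increments": [[3,0,25,0,0,0,50],[0,0,40,0,0,0,50],[0,0,40,0,0,0,50],[0,0,35,0,0,0,50],[0,0,20,0,0,0,50]]}}

```text
clock: 5.2
eef_pos: [0.6187, -0.093, 0.0393]
tcp_rot: [2.217, -2.222, -0.008]
force: [-0.9, 0.7, -2.9]
finger_gap: 0.0572
```

Request:
{"op": "drive_tool", "data": {"increments": [[0,0,7,0,0,0,50],[0,0,5,0,0,0,50],[0,0,4,0,0,0,50],[0,0,3,0,0,0,50],[0,0,0,0,0,0,50]]}}

```text
clock: 5.7
eef_pos: [0.6222, -0.0923, 0.025]
tcp_rot: [-2.221, 2.221, -0.002]
force: [-0.1, 0.2, -2.2]
finger_gap: 0.0571
```

```bash
python3 - <<'E'
from h import *
to(.6225,-.090,.018);s=cam("scene");to(.6225,-.090,.018)
cv2.imwrite("pics/g3.png",crop(s["img"],260,150,380,270,5))
E
```

```text
t 5.7 pos [622.2 -92.3  25. ] tool delta mm [-2.3 -0.3  7. ] x-axis [-0. -1.  0.] z [ 0.001 -0.    -1.   ] F [-0.1  0.2 -2.2] gap 57.1
t 5.75 pos [622.3 -92.2  25.1] tool delta mm [-2.2 -0.2  7.1] x-axis [-0. -1.  0.] z [ 0.001 -0.    -1.   ] F [ 0.3  0.2 -2.2] gap 57.3
```

View pics/g3.png

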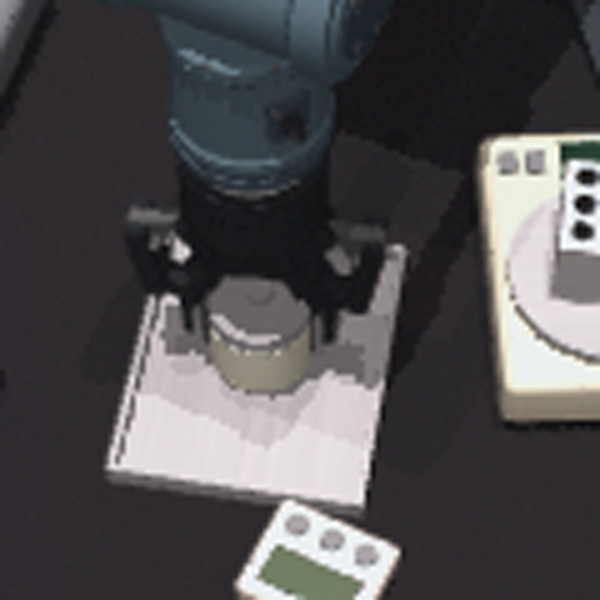

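Request:
{"op": "drive_tool", "data": {"increments": [[0,0,2,0,0,0,50],[0,0,2,0,0,0,50],[0,0,1,0,0,0,50],[0,0,1,0,0,0,50],[0,0,0,0,0,0,50]]}}

```text
clock: 6.25
eef_pos: [0.6218, -0.092, 0.0182]
tcp_rot: [2.221, -2.222, -0.0]
force: [-0.3, 1.0, -2.8]
finger_gap: 0.0573
```

Request:
{"op": "drive_tool", "data": {"increments": [[0,0,0.7,0,0,0,50],[0,0,0.7,0,0,0,50],[0,0,0,0,0,0,50]]}}

```text
clock: 6.55
eef_pos: [0.6219, -0.092, 0.0181]
tcp_rot: [2.221, -2.221, -0.0]
force: [-4.5, 0.8, 6.7]
finger_gap: 0.0571
```

Contact shows as +9 N in z. I'll release in place.

Request:
{"op": "drive_tool", "data": {"increments": [[0,0,0,0,0,0,64],[0,0,0,0,0,0,75],[0,0,0,0,0,0,80],[0,0,0,0,0,0,80],[0,0,0,0,0,0,80]]}}

```text
clock: 7.05
eef_pos: [0.6218, -0.092, 0.0168]
tcp_rot: [2.221, -2.222, -0.0]
force: [0.4, -0.2, 0.1]
finger_gap: 0.08
```

Request:
{"op": "drive_tool", "data": {"increments": [[0,0,-10,0,0,0,82],[0,0,-30,0,0,0,85],[0,0,-45,0,0,0,85],[0,0,-45,0,0,0,85],[0,0,-45,0,0,0,85]]}}

```text
clock: 7.55
eef_pos: [0.6216, -0.092, 0.1944]
tcp_rot: [-2.221, 2.221, -0.001]
force: [-0.0, -0.0, -0.9]
finger_gap: 0.0851
```

Request:
{"op": "drive_tool", "data": {"increments": [[0,0,-45,0,0,0,85],[0,0,-40,0,0,0,85],[0,0,-25,0,0,0,85],[0,0,0,0,0,0,85]]}}

```text
clock: 7.95
eef_pos: [0.6238, -0.0926, 0.3085]
tcp_rot: [-2.218, 2.218, -0.014]
force: [0.8, 0.0, 0.4]
finger_gap: 0.0848
```

```bash
python3 - <<'E'
from h import *
s=cam("scene");to(.474,.345,.30)
cv2.imwrite("pics/g4.png",crop(s["img"],260,150,380,270,5))
E
```

```text
t 8.0 pos [622.8 -92.3 305.3] tool delta mm [-437.3  148.8    3.7] x-axis [-0.    -1.     0.002] z [ 0.005 -0.002 -1.   ] F [ 1.  -0.1 -0.2] gap 84.9
```

View pics/g4.png

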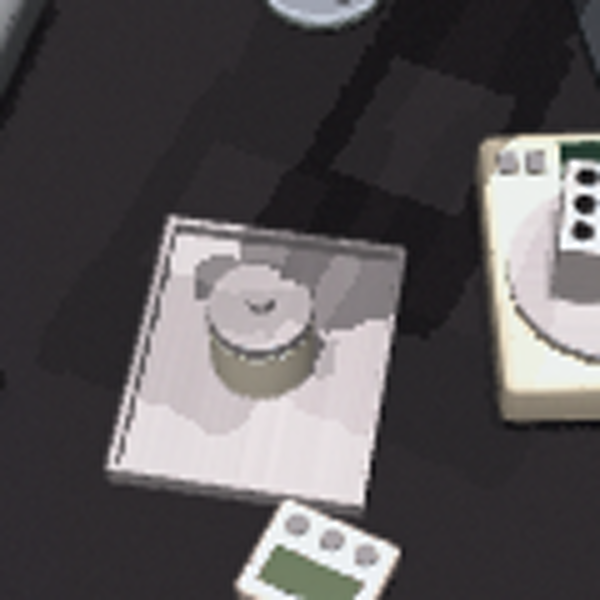

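Request:
{"op": "drive_tool", "data": {"increments": [[-25,8,0,0,0,0,85],[-42,14,0,0,0,0,85],[-45,15,0,0,0,0,85],[-45,16,0,0,0,0,85],[-45,16,0,0,0,0,85]]}}

```text
clock: 8.5
eef_pos: [0.5511, 0.1114, 0.3001]
tcp_rot: [2.219, -2.221, -0.003]
force: [0.9, 0.0, 0.4]
finger_gap: 0.085
```

Request:
{"op": "drive_tool", "data": {"increments": [[-45,16,0,0,0,0,85],[-45,16,0,0,0,0,85],[-45,15,0,0,0,0,85],[-45,15,0,0,0,0,85],[-35,12,0,0,0,0,85]]}}

```text
clock: 9.0
eef_pos: [0.4767, 0.327, 0.3003]
tcp_rot: [2.221, -2.219, -0.002]
force: [1.3, -0.4, -1.0]
finger_gap: 0.0854
```

Request:
{"op": "drive_tool", "data": {"increments": [[-20,6,0,0,0,0,80],[0,0,0,0,0,0,80],[0,0,0,0,0,0,80]]}}

```text
clock: 9.3
eef_pos: [0.4721, 0.3447, 0.3005]
tcp_rot: [2.221, -2.219, -0.001]
force: [-0.1, -0.4, -1.1]
finger_gap: 0.08
```

```bash
python3 - <<'E'
from h import *
to(.474,.345,.144);s=cam("top");b=cam("scene")
cv2.imwrite("pics/g5.png",np.hstack([crop(s["img"],110,200,220,300,4)[:400],crop(b["img"],420,80,510,180,4)]))
to(.474,.345,.144)
cv2.imwrite("pics/mx.png",np.hstack([crop(s["img"],370,205,450,295,5),crop(b["img"],200,125,280,215,5)]))
E
```

```text
t 9.3 pos [472.1 344.7 300.5] tool delta mm [ -0.5  -2.2 156.5] x-axis [ 0.001 -1.     0.001] z [-0.002 -0.001 -1.   ] F [-0.1 -0.4 -1.1] gap 80.0
t 9.4 pos [473.  343.9 301.1] tool delta mm [ -1.3  -1.2 157.1] x-axis [-0.001 -1.     0.001] z [-0.001 -0.001 -1.   ] F [ 0.3 -0.4 -0.7] gap 79.9
```

View pics/g5.png

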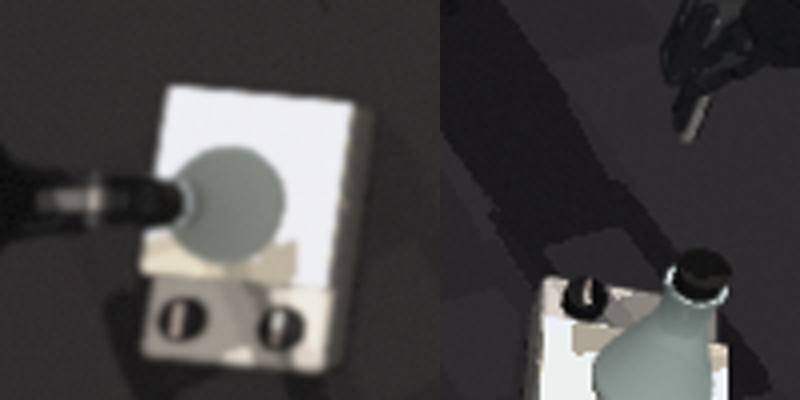

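View pics/mx.png

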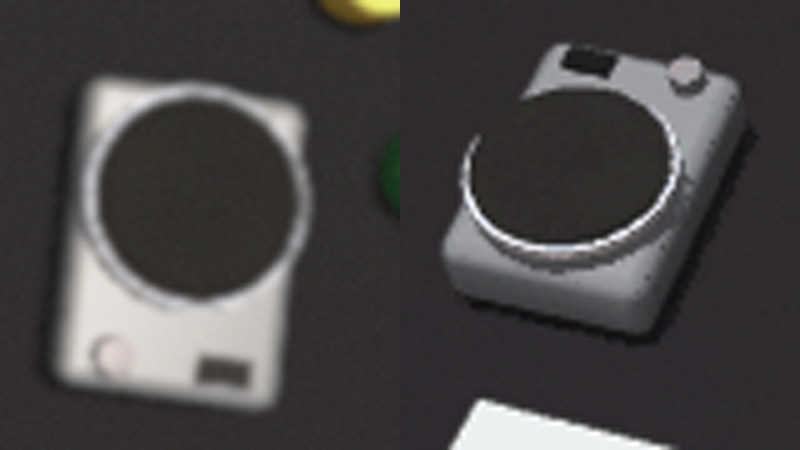

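Request:
{"op": "drive_tool", "data": {"increments": [[-1,-1,30,0,0,0,80],[0,0,40,0,0,0,80],[0,0,40,0,0,0,80],[0,0,30,0,0,0,80],[0,0,15,0,0,0,80]]}}

```text
clock: 9.9
eef_pos: [0.4727, 0.3438, 0.1435]
tcp_rot: [2.215, -2.22, -0.002]
force: [0.7, -0.3, -0.8]
finger_gap: 0.0799
```

Request:
{"op": "drive_tool", "data": {"increments": [[0,0,0,0,0,0,60],[0,0,0,0,0,0,45],[0,0,0,0,0,0,26],[0,0,0,0,0,0,26],[0,0,0,0,0,0,26]]}}

```text
clock: 10.4
eef_pos: [0.4755, 0.3466, 0.1493]
tcp_rot: [-2.218, 2.219, -0.003]
force: [-0.2, -0.9, 6.4]
finger_gap: 0.037
```

```bash
python3 - <<'E'
from m import *
b=s
to(.4765,-.336,.144)
cv2.imwrite("pics/g6.png",crop(b["img"],420,80,510,180,6))
def f(u,v,ou,ov,s): return ou+(u+.5)/s-.5, ov+(v+.5)/s-.5
def fitc(P):
    P=np.array(P)[:,:2];A=np.c_[2*P,np.ones(len(P))];x=np.linalg.lstsq(A,(P**2).sum(1),rcond=None)[0]
    return r(x[:2]),r(np.sqrt(x[2]+x[0]**2+x[1]**2))
for c,box in((t,(385,215,440,270)),(s,(205,135,262,182))):
    g=cv2.cvtColor(c["img"],cv2.COLOR_RGB2GRAY)
    m=(g<85).astype(np.uint8)*255
    for k in comps(m,box,300)[:2]:
        P=k[:,0,:].astype(float)
        print(cv2.boundingRect(k),fitc([plane(c,*p,.08) for p in P]))
# by-hand
print("top",fitc([plane(t,*f(*p,370,205,5),.08) for p in((97,193),(297,193),(197,88),(197,298))]))
print("scene",fitc([plane(s,*f(*p,200,125,5),.08) for p in((68,170),(276,165),(155,248),(110,235),(240,218),(250,110))]))
E
```

```text
t 10.5 pos [475.4 346.6 149.3] tool delta mm [682.6  -1.1   4.3] x-axis [-0.    -1.    -0.002] z [ 0.004  0.002 -1.   ] F [ 0.3 -0.1  5.8] gap 37.1
(390, 225, 40, 40) ([474.1, -337.7], 54.3)
(385, 215, 55, 55) ([481.9, -346.3], 80.7)
(205, 135, 49, 47) ([474.5, -363.9], 74.2)
top ([477.0, -337.7], 57.8)
scene ([476.8, -335.7], 59.9)
```

View pics/g6.png

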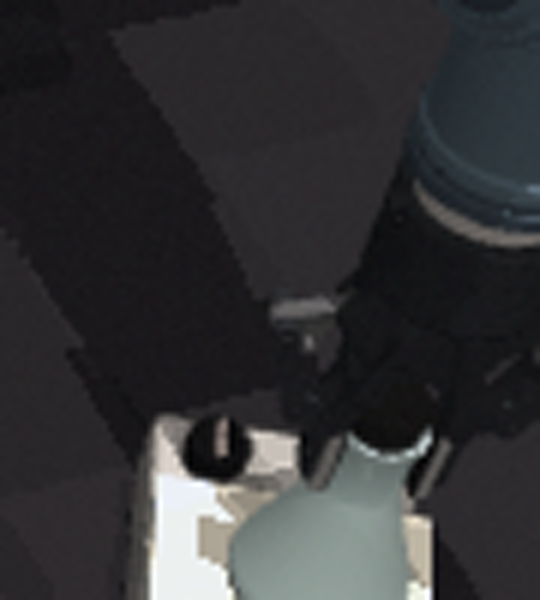

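The gap is 37 mm where the neck should give about 33, and there is an upward force, so the tips are riding on the cone shoulder. I'll reopen, go up a little and grip again.

Request:
{"op": "drive_tool", "data": {"increments": [[0,0,0,0,0,0,45],[0,0,0,0,0,0,50],[0,0,-4,0,0,0,50],[0,0,-3,0,0,0,50],[0,0,0,0,0,0,50]]}}

```text
clock: 11.0
eef_pos: [0.4742, 0.3462, 0.1545]
tcp_rot: [-2.221, 2.221, -0.0]
force: [-0.4, 0.2, 0.0]
finger_gap: 0.0497
```

Request:
{"op": "drive_tool", "data": {"increments": [[0,0,0,0,0,0,40],[0,0,0,0,0,0,30],[0,0,0,0,0,0,26],[0,0,0,0,0,0,26]]}}

```text
clock: 11.4
eef_pos: [0.474, 0.3462, 0.1542]
tcp_rot: [-2.221, 2.221, 0.0]
force: [-0.2, 1.2, 3.7]
finger_gap: 0.0371
```

```bash
python3 - <<'E'
from m import *
to(.476,-.336,.32)
cv2.imwrite("pics/g7.png",crop(s["img"],440,120,510,220,6))
E
```

```text
t 11.5 pos [474.  346.2 154.1] tool delta mm [ 682.1   -2.2 -166.1] x-axis [-0. -1. -0.] z [ 0.  0. -1.] F [-0.2  0.4  3.2] gap 37.0
```

View pics/g7.png

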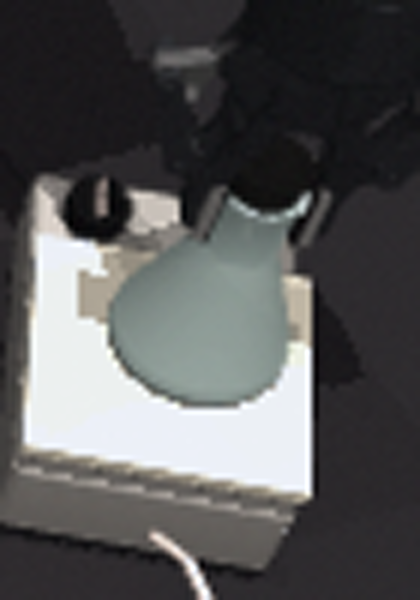

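Request:
{"op": "drive_tool", "data": {"increments": [[0,0,0,0,0,0,45],[0,0,0,0,0,0,52],[0,0,6,0,0,0,52],[0,0,6,0,0,0,52],[0,0,0,0,0,0,52]]}}

```text
clock: 12.0
eef_pos: [0.4729, 0.3455, 0.1402]
tcp_rot: [2.219, -2.22, -0.001]
force: [0.1, 0.3, -0.7]
finger_gap: 0.052
```

Request:
{"op": "drive_tool", "data": {"increments": [[0,0,0,0,0,0,45],[0,0,0,0,0,0,38],[0,0,0,0,0,0,26],[0,0,0,0,0,0,26]]}}

```text
clock: 12.4
eef_pos: [0.4736, 0.3458, 0.1416]
tcp_rot: [2.221, -2.221, -0.0]
force: [-0.3, 0.4, -2.5]
finger_gap: 0.0344
```

Request:
{"op": "drive_tool", "data": {"increments": [[0,0,-5,0,0,0,26],[0,0,-15,0,0,0,26],[0,0,-25,0,0,0,26],[0,0,-15,0,0,0,26],[0,0,-5,0,0,0,26]], "newtons": 55}}

```text
clock: 12.9
eef_pos: [0.4753, 0.3467, 0.2102]
tcp_rot: [-2.218, 2.218, -0.003]
force: [0.4, 0.6, -2.7]
finger_gap: 0.0341
```

```bash
python3 - <<'E'
from m import *
to(.4765,-.336,.30)
cv2.imwrite("pics/g8.png",crop(s["img"],440,80,510,200,5))
E
```

```text
t 13.0 pos [474.4 346.3 208.2] tool delta mm [682.2  -2.4 -92.5] x-axis [-0.    -1.    -0.001] z [ 0.002  0.001 -1.   ] F [-0.1 -0.1 -3.2] gap 33.9
```

View pics/g8.png

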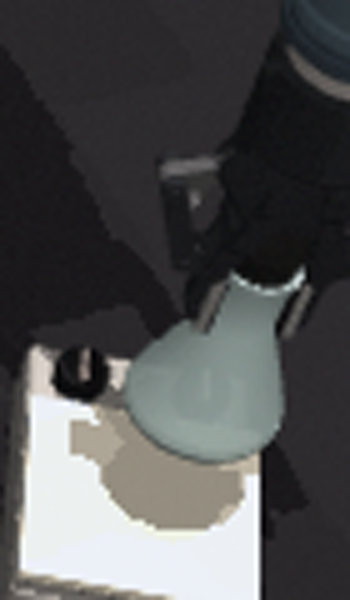

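Request:
{"op": "drive_tool", "data": {"increments": [[0,0,-15,0,0,0,26],[0,0,-25,0,0,0,26],[0,0,-25,0,0,0,26],[10,0,-17,0,0,0,26],[20,0,-8,0,0,0,26]]}}

```text
clock: 13.5
eef_pos: [0.4742, 0.3168, 0.299]
tcp_rot: [-2.221, 2.218, -0.001]
force: [0.4, 0.1, -1.9]
finger_gap: 0.0343
```

Request:
{"op": "drive_tool", "data": {"increments": [[30,0,0,0,0,0,26],[36,0,0,0,0,0,26],[40,0,0,0,0,0,26],[40,0,0,0,0,0,26],[40,0,0,0,0,0,26]]}}

```text
clock: 14.0
eef_pos: [0.4732, 0.1286, 0.2969]
tcp_rot: [2.221, -2.221, -0.001]
force: [1.0, -0.1, -1.4]
finger_gap: 0.034
```

Request:
{"op": "drive_tool", "data": {"increments": [[40,0,0,0,0,0,26],[40,0,0,0,0,0,26],[40,0,0,0,0,0,26],[40,0,0,0,0,0,26],[40,0,0,0,0,0,26]]}}

```text
clock: 14.5
eef_pos: [0.4732, -0.0715, 0.297]
tcp_rot: [2.221, -2.222, -0.001]
force: [0.2, 1.1, -3.0]
finger_gap: 0.0341
```

Request:
{"op": "drive_tool", "data": {"increments": [[40,0,0,0,0,0,26],[40,0,0,0,0,0,26],[40,0,0,0,0,0,26],[40,0,0,0,0,0,26],[36,0,0,0,0,0,26]]}}

```text
clock: 15.0
eef_pos: [0.4731, -0.2678, 0.2968]
tcp_rot: [2.22, -2.222, -0.001]
force: [0.8, 0.1, -3.4]
finger_gap: 0.0336
```

```bash
python3 - <<'E'
from h import *
to(.4765,-.3365,.30)
E
```

```text
t 15.0 pos [ 473.1 -267.8  296.8] tool delta mm [68.7 -3.4 -3.3] x-axis [-0.001 -1.    -0.001] z [-0.001  0.001 -1.   ] F [ 0.8  0.1 -3.4] gap 33.6
```

Request:
{"op": "drive_tool", "data": {"increments": [[30,-1,0,0,0,0,26],[22,-1,0,0,0,0,26],[12,-1,0,0,0,0,26],[4,0,0,0,0,0,26],[0,0,0,0,0,0,26]]}}

```text
clock: 15.5
eef_pos: [0.4767, -0.3336, 0.2967]
tcp_rot: [-2.221, 2.222, 0.002]
force: [-0.5, 0.5, -2.6]
finger_gap: 0.0341
```

Request:
{"op": "drive_tool", "data": {"increments": [[0,0,20,0,0,0,26],[0,0,35,0,0,0,26],[0,0,40,0,0,0,26],[0,0,25,0,0,0,26],[0,0,10,0,0,0,26]]}}

```text
clock: 16.0
eef_pos: [0.4756, -0.3311, 0.1639]
tcp_rot: [-2.223, 2.22, 0.009]
force: [-0.4, 0.5, -3.1]
finger_gap: 0.0337
```

Request:
{"op": "drive_tool", "data": {"increments": [[0,0,3,0,0,0,26],[0,0,0,0,0,0,26],[0,0,0,0,0,0,26]]}}

```text
clock: 16.3
eef_pos: [0.4777, -0.3347, 0.1659]
tcp_rot: [2.222, -2.221, 0.005]
force: [-0.2, 0.2, -2.4]
finger_gap: 0.0337
```

```bash
python3 - <<'E'
from m import *
to(.4765,-.3365,.1466)
cv2.imwrite("pics/g9.png",np.hstack([crop(s["img"],190,80,280,200,5),crop(t["img"],370,190,440,310,5)]))
E
```

```text
t 16.4 pos [ 477.5 -334.7  165.6] tool delta mm [ 1.8  1.1 19. ] x-axis [-0.    -1.     0.002] z [ 0.002 -0.002 -1.   ] F [ 0.3 -0.2 -2.6] gap 34.0
```

View pics/g9.png

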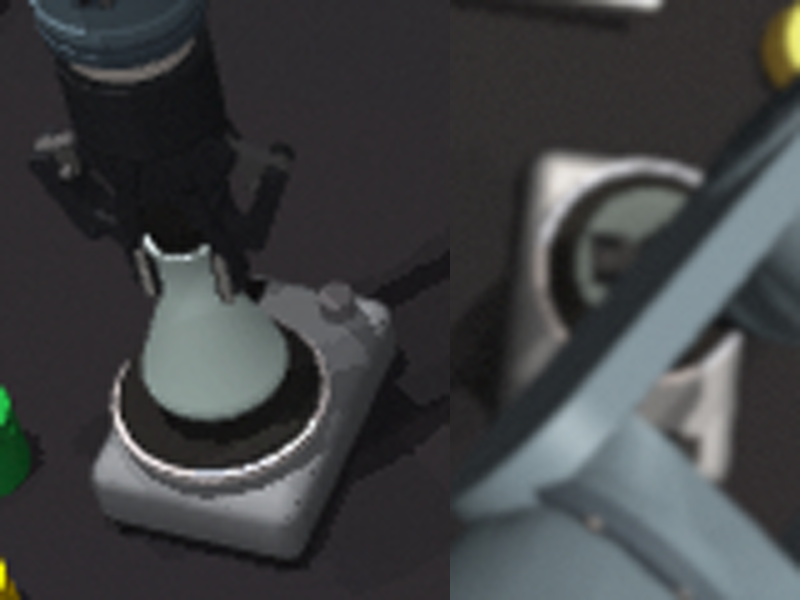

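Aligned and upright, with about 19 mm still to go down.

Request:
{"op": "drive_tool", "data": {"increments": [[1,0,5,0,0,0,26],[1,1,5,0,0,0,26],[0,0,3,0,0,0,26],[0,0,2,0,0,0,26],[0,0,0,0,0,0,26]]}}

```text
clock: 16.9
eef_pos: [0.4755, -0.3358, 0.1483]
tcp_rot: [-2.221, 2.222, 0.002]
force: [-0.2, -0.7, -2.5]
finger_gap: 0.0342
```

Request:
{"op": "drive_tool", "data": {"increments": [[0,0,1,0,0,0,26],[0,0,1,0,0,0,26],[0,0,1,0,0,0,26],[0,0,0,0,0,0,26]]}}

```text
clock: 17.3
eef_pos: [0.4758, -0.3361, 0.1463]
tcp_rot: [2.221, -2.222, 0.0]
force: [-1.3, 1.2, 0.5]
finger_gap: 0.0339
```

Request:
{"op": "drive_tool", "data": {"increments": [[0,0,0.5,0,0,0,26],[0,0,0,0,0,0,26]]}}

```text
clock: 17.5
eef_pos: [0.4759, -0.3361, 0.1463]
tcp_rot: [2.221, -2.221, 0.001]
force: [-2.5, 2.7, 5.2]
finger_gap: 0.0337
```

Request:
{"op": "drive_tool", "data": {"increments": [[0,0,0,0,0,0,38],[0,0,0,0,0,0,50],[0,0,0,0,0,0,70],[0,0,0,0,0,0,80],[0,0,0,0,0,0,80]]}}

```text
clock: 18.0
eef_pos: [0.4758, -0.3361, 0.1454]
tcp_rot: [-2.221, 2.222, -0.0]
force: [-0.2, -0.1, 1.2]
finger_gap: 0.0795
```

Request:
{"op": "drive_tool", "data": {"increments": [[0,0,-15,0,0,0,80],[0,0,-35,0,0,0,80],[0,0,-45,0,0,0,80],[0,0,-35,0,0,0,85],[-20,-10,-10,0,0,0,85]]}}

```text
clock: 18.5
eef_pos: [0.4867, -0.3192, 0.2922]
tcp_rot: [2.218, -2.224, 0.015]
force: [0.8, 0.5, 0.4]
finger_gap: 0.0848
```

```bash
python3 - <<'E'
from m import *
to(.5765,.0955,.26)
cv2.imwrite("pics/g10.png",np.hstack([crop(s["img"],190,80,280,200,5),crop(t["img"],370,190,440,310,5)]))
E
```

```text
t 18.6 pos [ 487.5 -315.5  289.8] tool delta mm [-411.   -89.4   28.7] x-axis [ 0.001 -1.     0.004] z [ 0.005 -0.004 -1.   ] F [-0.3  0.1 -0.4] gap 85.2
```

View pics/g10.png

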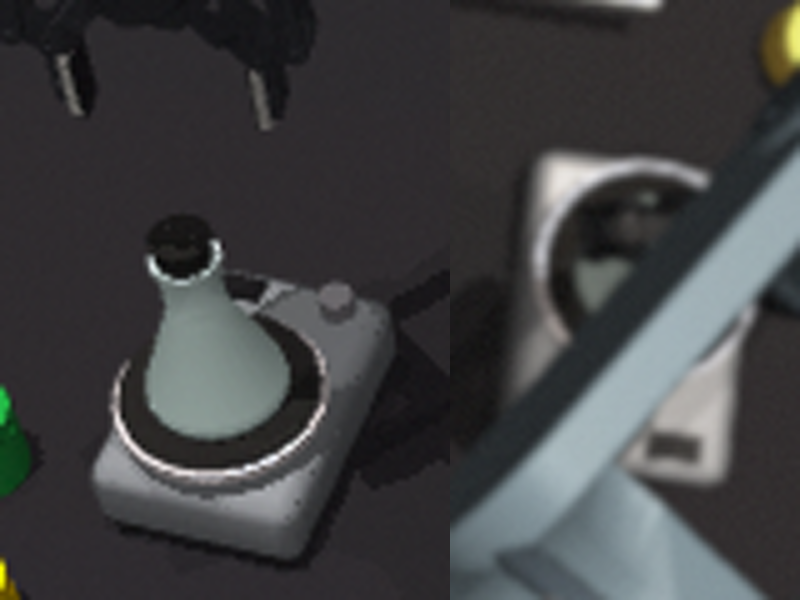

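Request:
{"op": "drive_tool", "data": {"increments": [[-25,-5,0,0,0,0,85],[-40,-9,0,0,0,0,85],[-42,-9,0,0,0,0,85],[-42,-9,0,0,0,0,85],[-42,-9,5,0,0,0,85]]}}

```text
clock: 19.1
eef_pos: [0.5268, -0.1239, 0.2808]
tcp_rot: [2.221, -2.222, 0.001]
force: [0.1, -0.1, -0.7]
finger_gap: 0.0851
```

Request:
{"op": "drive_tool", "data": {"increments": [[-42,-9,5,0,0,0,85],[-42,-9,5,0,0,0,85],[-42,-9,5,0,0,0,85],[-42,-9,5,0,0,0,85],[-34,-8,5,0,0,0,85]]}}

```text
clock: 19.6
eef_pos: [0.5706, 0.0789, 0.2549]
tcp_rot: [2.222, -2.22, -0.001]
force: [0.3, -0.2, 0.4]
finger_gap: 0.085
```

Request:
{"op": "drive_tool", "data": {"increments": [[-18,-4,0,0,0,0,85],[0,0,0,0,0,0.04,85],[0,0,0,0,0,0,85]]}}

```text
clock: 19.9
eef_pos: [0.5744, 0.0954, 0.2548]
tcp_rot: [2.177, -2.264, -0.001]
force: [0.3, 0.0, 0.5]
finger_gap: 0.0851
```

```bash
python3 - <<'E'
from m import *
to(.5765,.0955,.071)
cv2.imwrite("pics/g11.png",crop(s["img"],340,120,420,240,5))
E
```

```text
t 20.0 pos [574.6  94.5 255.1] tool delta mm [ -1.1  -2.  184.1] x-axis [-0.039 -0.999  0.   ] z [-0.001 -0.    -1.   ] F [ 0.1  0.4 -0.6] gap 85.1
```

View pics/g11.png

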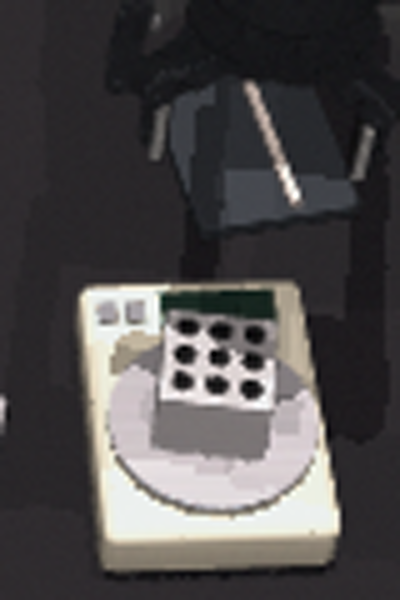

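Request:
{"op": "drive_tool", "data": {"increments": [[-1,-2,35,0,0,0,85],[0,0,45,0,0,0,85],[0,0,45,0,0,0,85],[0,0,35,0,0,0,85],[0,0,18,0,0,0,85]]}}

```text
clock: 20.5
eef_pos: [0.5743, 0.0949, 0.0735]
tcp_rot: [2.173, -2.263, -0.006]
force: [-0.3, -0.2, 0.2]
finger_gap: 0.0846
```

Request:
{"op": "drive_tool", "data": {"increments": [[0,0,8,0,0,0,85],[0,0,0,0,0,0,70],[0,0,0,0,0,0,50],[0,0,0,0,0,0,50],[0,0,0,0,0,0,50]]}}

```text
clock: 21.0
eef_pos: [0.5779, 0.0957, 0.0708]
tcp_rot: [-2.175, 2.264, -0.003]
force: [-0.2, -0.6, 1.8]
finger_gap: 0.0595
```

Request:
{"op": "drive_tool", "data": {"increments": [[0,0,0,0,0,0,50],[0,0,-5,0,0,0,50],[0,0,-15,0,0,0,50],[0,0,-20,0,0,0,50],[0,0,-10,0,0,0,50]]}}

```text
clock: 21.5
eef_pos: [0.5776, 0.096, 0.1216]
tcp_rot: [-2.175, 2.264, -0.002]
force: [1.0, 0.6, -4.5]
finger_gap: 0.0594
```

```bash
python3 - <<'E'
from m import *
to(.4867,.333,.26)
cv2.imwrite("pics/g12.png",crop(s["img"],340,120,420,240,5))
E
```

```text
t 21.6 pos [578.2  96.  121.7] tool delta mm [-233.2  100.4 -138.7] x-axis [-0.04  -0.999 -0.   ] z [ 0.004 -0.    -1.   ] F [-0.  -0.4 -4.8] gap 59.2
```

View pics/g12.png

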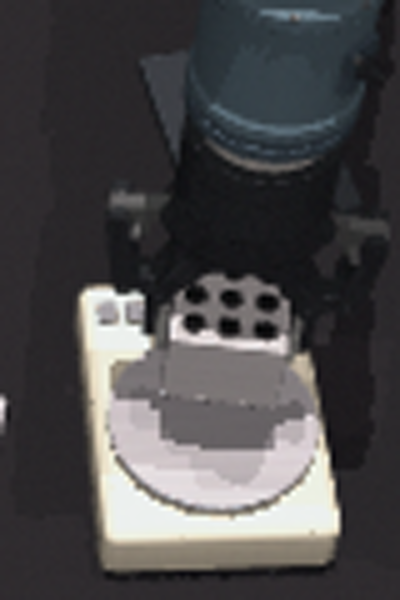

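Request:
{"op": "drive_tool", "data": {"increments": [[0,0,-20,0,0,0,50],[0,0,-30,0,0,0,50],[-8,3,-25,0,0,0,50],[-20,9,-15,0,0,0,50],[-28,12,0,0,0,0,50]]}}

```text
clock: 22.1
eef_pos: [0.5566, 0.1524, 0.2117]
tcp_rot: [-2.172, 2.266, -0.005]
force: [0.6, 1.5, -4.4]
finger_gap: 0.0593
```

Request:
{"op": "drive_tool", "data": {"increments": [[-34,14,0,0,0,0,50],[-35,15,0,0,0,0,50],[-35,15,0,0,0,0,50],[-32,14,0,0,0,0,50],[-22,10,0,0,0,0,50]]}}

```text
clock: 22.6
eef_pos: [0.4916, 0.3153, 0.2083]
tcp_rot: [2.177, -2.263, -0.002]
force: [1.1, 0.4, -4.7]
finger_gap: 0.0595
```

Request:
{"op": "drive_tool", "data": {"increments": [[-12,5,0,0,0,0,50],[-6,2,0,0,0,0,50],[0,0,0,0,0,0,50],[0,0,0,0,0,0,50]]}}

```text
clock: 23.0
eef_pos: [0.4877, 0.3307, 0.2092]
tcp_rot: [2.175, -2.266, 0.001]
force: [-0.3, 0.1, -3.8]
finger_gap: 0.059
```

```bash
python3 - <<'E'
from m import *
to(.488,.333,.085)
cv2.imwrite("pics/g13.png",np.hstack([crop(s["img"],430,100,510,220,5),crop(t["img"],135,205,215,325,5)]))
E
```

```text
t 23.1 pos [487.9 330.6 209.3] tool delta mm [ -2.5  -0.  124.3] x-axis [-0.042 -0.999  0.   ] z [ 0. -0. -1.] F [ 0.1 -0.2 -4.5] gap 59.1
```

View pics/g13.png

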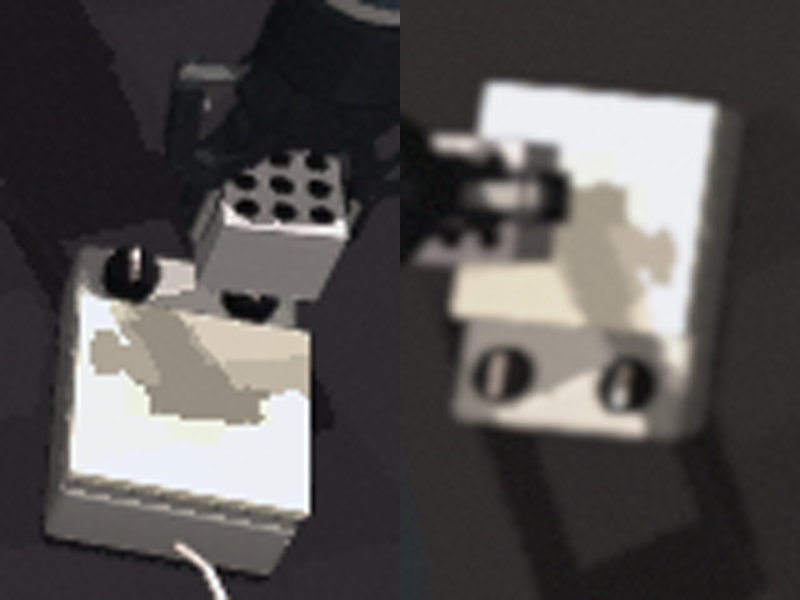

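Request:
{"op": "drive_tool", "data": {"increments": [[-2,0,20,0,0,0,50],[0,0,35,0,0,0,50],[0,0,32,0,0,0,50],[0,0,18,0,0,0,50],[0,0,8,0,0,0,50]]}}

```text
clock: 23.6
eef_pos: [0.4864, 0.3322, 0.094]
tcp_rot: [2.172, -2.264, -0.002]
force: [-0.8, -0.1, -4.1]
finger_gap: 0.0593
```

Request:
{"op": "drive_tool", "data": {"increments": [[0,0,3,0,0,0,50],[0,0,2,0,0,0,50],[0,0,1,0,0,0,50],[0,0,0,0,0,0,50]]}}

```text
clock: 24.0
eef_pos: [0.4881, 0.334, 0.0915]
tcp_rot: [-2.175, 2.264, -0.001]
force: [0.1, 0.2, -5.6]
finger_gap: 0.0597
```

Request:
{"op": "drive_tool", "data": {"increments": [[0,0,2,0,0,0,50],[0,0,1.5,0,0,0,50],[0,0,1,0,0,0,50],[0,0,0,0,0,0,50]]}}

```text
clock: 24.4
eef_pos: [0.4874, 0.3337, 0.0859]
tcp_rot: [-2.176, 2.266, -0.0]
force: [0.7, 0.5, -5.2]
finger_gap: 0.0598
```

Request:
{"op": "drive_tool", "data": {"increments": [[0,0,0.7,0,0,0,50],[0,0,0.7,0,0,0,50],[0,0,0,0,0,0,50]]}}

```text
clock: 24.7
eef_pos: [0.4873, 0.3337, 0.0858]
tcp_rot: [2.177, -2.265, 0.0]
force: [-4.9, -2.9, 7.1]
finger_gap: 0.0594
```

Contact. I'll release and rise.

Request:
{"op": "drive_tool", "data": {"increments": [[0,0,0,0,0,0,66],[0,0,0,0,0,0,75],[0,0,0,0,0,0,84],[0,0,0,0,0,0,84],[0,0,0,0,0,0,84]]}}

```text
clock: 25.2
eef_pos: [0.4875, 0.3337, 0.0845]
tcp_rot: [-2.176, 2.266, -0.0]
force: [-0.0, 0.5, 0.8]
finger_gap: 0.0837
```

Request:
{"op": "drive_tool", "data": {"increments": [[0,0,-15,0,0,0,85],[0,0,-35,0,0,0,85],[0,0,-45,0,0,0,85],[0,0,-35,0,0,0,85],[20,-10,-10,0,0,0,85]]}}

```text
clock: 25.7
eef_pos: [0.4982, 0.3158, 0.2312]
tcp_rot: [-2.173, 2.256, -0.004]
force: [0.5, -0.5, -0.0]
finger_gap: 0.085
```

Request:
{"op": "drive_tool", "data": {"increments": [[35,-10,0,0,0,-0.04,85],[45,-10,0,0,0,0,85],[45,-12,0,0,0,0,85],[45,-14,0,0,0,0,85],[45,-16,0,0,0,0,85]]}}

```text
clock: 26.2
eef_pos: [0.5574, 0.0963, 0.226]
tcp_rot: [-2.221, 2.22, -0.002]
force: [0.8, -0.3, 0.2]
finger_gap: 0.0849
```

```bash
python3 - <<'E'
from m import *
cv2.imwrite("pics/g14.png",np.hstack([crop(s["img"],430,110,510,230,4),crop(t["img"],135,205,215,325,4)]))
g=cv2.cvtColor(s["img"],cv2.COLOR_RGB2GRAY)
# jar in tray
cv2.imwrite("pics/g15.png",np.hstack([crop(s["img"],270,180,350,260,5),crop(t["img"],280,150,360,230,5)]))
to(.622,-.092,.22)
E
```

```text
t 26.3 pos [559.1  92.5 225.9] tool delta mm [184.1 -64.1   6.5] x-axis [-0.006 -1.     0.002] z [ 0.002 -0.002 -1.   ] F [-0.1  0.5  0.1] gap 85.1
```

View pics/g14.png

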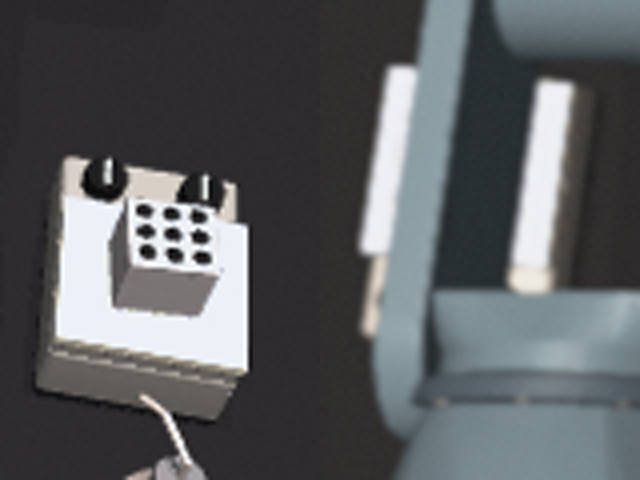

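View pics/g15.png

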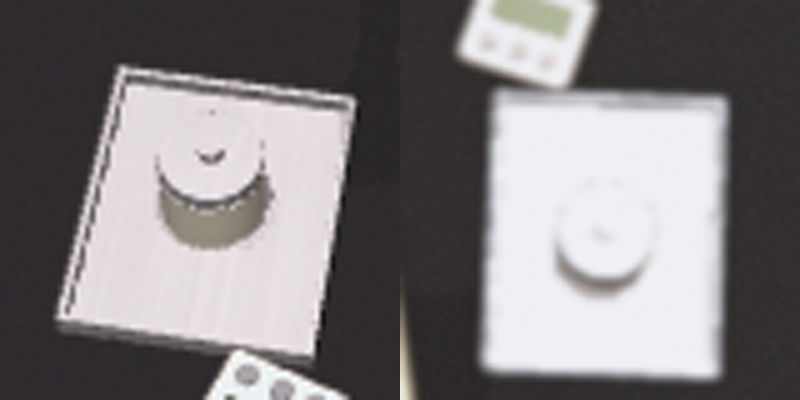

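Request:
{"op": "drive_tool", "data": {"increments": [[40,-14,0,0,0,0,85],[45,-16,0,0,0,0,85],[45,-16,0,0,0,0,85],[35,-12,0,0,0,0,85],[19,-6,0,0,0,0,85]]}}

```text
clock: 26.8
eef_pos: [0.6218, -0.0886, 0.2254]
tcp_rot: [-2.219, 2.224, -0.002]
force: [-0.1, 0.4, 0.0]
finger_gap: 0.0849
```

```bash
python3 - <<'E'
from m import *
def f(u,v,ou,ov,s): return ou+(u+.5)/s-.5, ov+(v+.5)/s-.5
print(r(plane(s,*f(210,152,270,180,5),.064)),r(plane(t,*f(203,231,280,150,5),.064)))
to(.622,-.092,.0175)
E
```

```text
[624.8, -91.2, 64.0] [620.5, -90.3, 64.0]
t 26.9 pos [621.5 -88.1 225. ] tool delta mm [  3.8  -0.4 207.5] x-axis [-0.003 -1.     0.   ] z [ 0. -0. -1.] F [-0.7 -0.7 -0.6] gap 84.8
```

Request:
{"op": "drive_tool", "data": {"increments": [[3,0,35,0,0,0,85],[0,0,45,0,0,0,85],[0,0,45,0,0,0,85],[0,0,40,0,0,0,85],[0,0,25,0,0,0,85]]}}

```text
clock: 27.4
eef_pos: [0.6187, -0.0861, 0.0314]
tcp_rot: [2.222, -2.219, -0.007]
force: [0.1, -0.7, 0.1]
finger_gap: 0.0851
```

Request:
{"op": "drive_tool", "data": {"increments": [[0,0,12,0,0,0,84],[0,0,3,0,0,0,84],[0,0,0,0,0,0,70],[0,0,0,0,0,0,50],[0,0,0,0,0,0,50]]}}

```text
clock: 27.9
eef_pos: [0.6229, -0.0895, 0.022]
tcp_rot: [-2.22, 2.22, -0.006]
force: [-0.1, 0.8, 5.3]
finger_gap: 0.0565
```

Request:
{"op": "drive_tool", "data": {"increments": [[0,0,0,0,0,0,50],[0,0,0,0,0,0,50],[0,0,0,0,0,0,50]], "newtons": 40}}

```text
clock: 28.2
eef_pos: [0.6229, -0.0895, 0.0221]
tcp_rot: [-2.22, 2.22, -0.006]
force: [-0.8, 1.3, 7.1]
finger_gap: 0.0566
```

Request:
{"op": "drive_tool", "data": {"increments": [[0,0,-8,0,0,0,50],[0,0,-25,0,0,0,50],[0,0,-40,0,0,0,50],[0,0,-45,0,0,0,50],[0,0,-30,0,0,0,50]]}}

```text
clock: 28.7
eef_pos: [0.6219, -0.0894, 0.1715]
tcp_rot: [-2.22, 2.221, -0.005]
force: [0.1, -0.5, -2.2]
finger_gap: 0.0565
```

```bash
python3 - <<'E'
from m import *
to(.5815,.0963,.165)
cv2.imwrite("pics/g16.png",crop(s["img"],260,120,420,250,4))
cv2.imwrite("pics/bal.png",np.hstack([crop(t["img"],220,175,300,265,5),crop(s["img"],350,165,410,255,5)]))
E
```

```text
t 28.8 pos [624.3 -90.2 174.3] tool delta mm [-186.5   42.9    8.2] x-axis [-0.    -1.     0.003] z [ 0.01  -0.003 -1.   ] F [ 0.6 -1.1 -1.7] gap 56.8
```

View pics/g16.png

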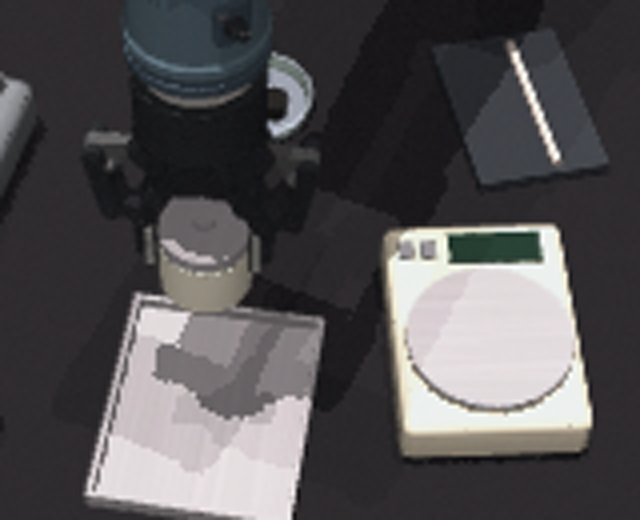

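View pics/bal.png

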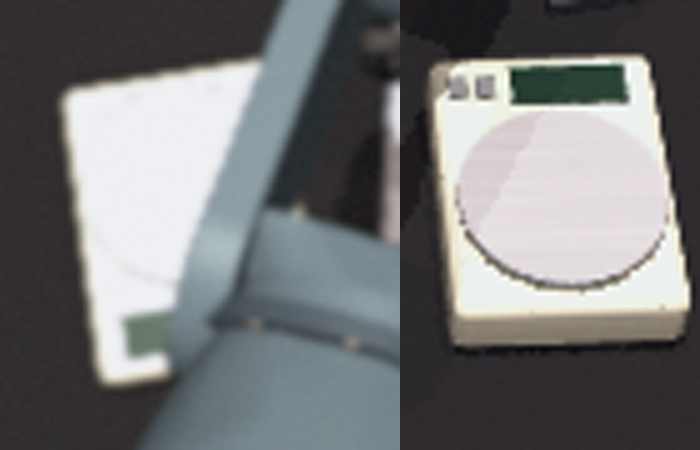

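Request:
{"op": "drive_tool", "data": {"increments": [[-15,3,0,0,0,0,50],[-28,6,0,0,0,0,50],[-34,8,0,0,0,0,50],[-36,9,0,0,0,0,50],[-34,8,0,0,0,0,50]]}}

```text
clock: 29.3
eef_pos: [0.5843, 0.0603, 0.1649]
tcp_rot: [2.219, -2.22, -0.007]
force: [1.1, 0.2, -1.5]
finger_gap: 0.0564
```

Request:
{"op": "drive_tool", "data": {"increments": [[-22,5,0,0,0,0,50],[-12,3,0,0,0,0,50],[-6,1,0,0,0,0,50],[0,0,0,0,0,0,50]]}}

```text
clock: 29.7
eef_pos: [0.5775, 0.0983, 0.1666]
tcp_rot: [2.221, -2.22, -0.002]
force: [-0.3, -0.4, -1.2]
finger_gap: 0.0567
```

```bash
python3 - <<'E'
from m import *
def f(u,v,ou,ov,s): return ou+(u+.5)/s-.5, ov+(v+.5)/s-.5
print([r(plane(s,*f(*p,350,165,5),.06)) for p in((57,195),(268,195),(165,108),(173,288))])
to(.5815,.0963,.078)
E
```

```text
[[587.7, 40.6, 60.0], [576.2, 155.6, 60.0], [522.2, 98.3, 60.0], [641.5, 105.0, 60.0]]
t 29.8 pos [578.1  97.1 167.1] tool delta mm [ 0.8 -3.4 89.1] x-axis [-0.001 -1.     0.   ] z [-0.001 -0.    -1.   ] F [ 1.7 -0.8 -2.5] gap 56.3
```

Request:
{"op": "drive_tool", "data": {"increments": [[0,-3,15,0,0,0,50],[0,0,25,0,0,0,50],[0,0,20,0,0,0,50],[0,0,10,0,0,0,50],[0,0,4,0,0,0,50]]}}

```text
clock: 30.3
eef_pos: [0.5802, 0.0972, 0.0915]
tcp_rot: [2.219, -2.221, -0.003]
force: [-0.7, -0.7, -1.7]
finger_gap: 0.0569
```

Request:
{"op": "drive_tool", "data": {"increments": [[0,0,3,0,0,0,50],[0,0,2,0,0,0,50],[0,0,2,0,0,0,50],[0,0,1,0,0,0,50],[0,0,0,0,0,0,50]]}}

```text
clock: 30.8
eef_pos: [0.5813, 0.098, 0.0858]
tcp_rot: [-2.221, 2.221, -0.001]
force: [-0.3, -0.5, -1.3]
finger_gap: 0.0566
```

Request:
{"op": "drive_tool", "data": {"increments": [[0,0,2,0,0,0,50],[0,0,2,0,0,0,50],[0,0,1.5,0,0,0,50],[0,0,1,0,0,0,50],[0,0,0,0,0,0,50]]}}

```text
clock: 31.3
eef_pos: [0.5809, 0.0979, 0.0787]
tcp_rot: [2.221, -2.221, -0.001]
force: [-0.1, -0.1, -1.6]
finger_gap: 0.0569
```

Request:
{"op": "drive_tool", "data": {"increments": [[0,0,0.7,0,0,0,50],[0,0,0.7,0,0,0,50],[0,0,0,0,0,0,50]]}}

```text
clock: 31.6
eef_pos: [0.5812, 0.0979, 0.0781]
tcp_rot: [-2.221, 2.222, -0.0]
force: [-2.6, 0.7, 3.9]
finger_gap: 0.057
```

Contact. I'll release and back the arm away for a clear view.

Request:
{"op": "drive_tool", "data": {"increments": [[0,0,0,0,0,0,64],[0,0,0,0,0,0,72],[0,0,0,0,0,0,82],[0,0,0,0,0,0,84],[0,0,0,0,0,0,84]]}}

```text
clock: 32.1
eef_pos: [0.5811, 0.0979, 0.0776]
tcp_rot: [-2.221, 2.222, -0.0]
force: [-0.4, -0.7, 0.1]
finger_gap: 0.0836
```

Request:
{"op": "drive_tool", "data": {"increments": [[0,0,-15,0,0,0,85],[0,0,-35,0,0,0,85],[0,0,-45,0,0,0,85],[0,0,-45,0,0,0,85],[0,20,-20,0,0,0,85]]}}

```text
clock: 32.6
eef_pos: [0.5645, 0.0976, 0.2442]
tcp_rot: [-2.216, 2.217, -0.011]
force: [-0.1, -0.5, 0.5]
finger_gap: 0.0849
```

Request:
{"op": "drive_tool", "data": {"increments": [[20,35,0,0,0,0,85],[30,35,0,0,0,0,85],[30,35,0,0,0,0,85],[20,25,0,0,0,0,85],[10,10,0,0,0,0,85]]}}

```text
clock: 33.1
eef_pos: [0.4193, -0.0131, 0.2386]
tcp_rot: [-2.22, 2.223, -0.002]
force: [0.1, -0.5, -0.1]
finger_gap: 0.0851
```

Request:
{"op": "drive_tool", "data": {"increments": [[0,0,0,0,0,0,85],[0,0,0,0,0,0,85],[0,0,0,0,0,0,85]]}}

```text
clock: 33.4
eef_pos: [0.4218, -0.0117, 0.2382]
tcp_rot: [-2.221, 2.221, -0.001]
force: [-0.0, -0.2, -0.7]
finger_gap: 0.0846
```

```bash
python3 - <<'E'
from m import *
to(.4,0,.2)
cv2.imwrite("pics/f_s.png",s["img"][:,:,::-1]);cv2.imwrite("pics/f_t.png",t["img"][:,:,::-1])
cv2.imwrite("pics/f1.png",np.hstack([crop(s["img"],350,165,410,265,4),crop(s["img"],440,135,505,235,4),crop(s["img"],200,115,270,215,4)]))
cv2.imwrite("pics/f2.png",np.hstack([crop(t["img"],225,180,285,270,4),crop(t["img"],140,210,205,300,4),crop(t["img"],375,210,440,300,4)]))
E
```

```text
t 33.5 pos [421.6 -11.6 237.7] tool delta mm [-11.6  21.5  37.7] x-axis [ 0.001 -1.    -0.   ] z [ 0.  0. -1.] F [-0.3  1.  -0.2] gap 85.2
```

View pics/f1.png

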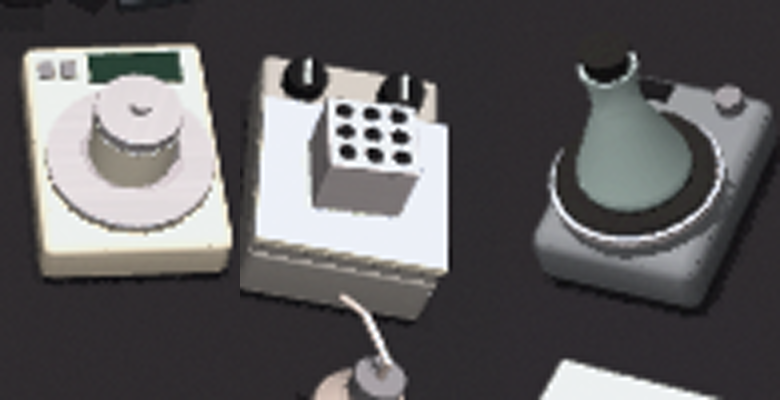

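View pics/f2.png

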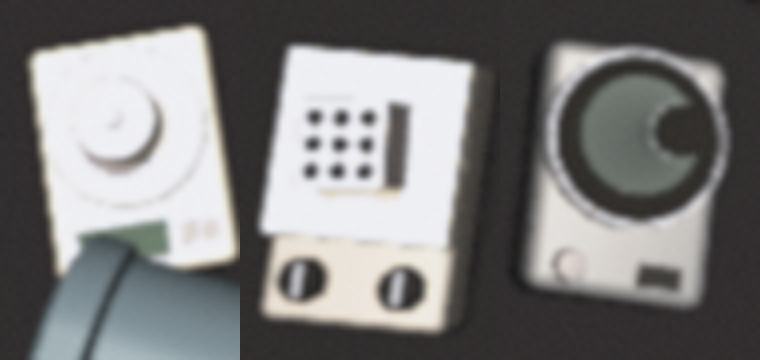

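View pics/f_s.png

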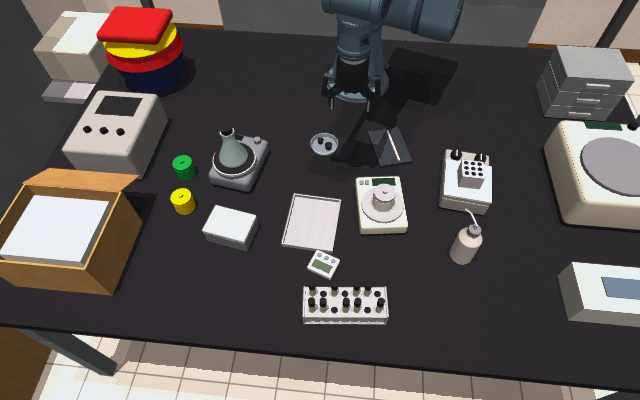

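```bash
python3 - <<'E'
from m import *
def f(u,v,ou,ov,s): return ou+(u+.5)/s-.5, ov+(v+.5)/s-.5
T=lambda u,v,ou,ov,z:r(plane(t,*f(u,v,ou,ov,4),z)[:2])
S=lambda u,v,ou,ov,z:r(plane(s,*f(u,v,ou,ov,4),z)[:2])
print("jar",T(115,120,225,180,.12),S(140,107,350,165,.12))
print("pan",T(125,117,225,180,.06), "T edges",T(45,117,225,180,.06),T(206,117,225,180,.06),T(125,207,225,180,.06))
print("block",T(340-240,143,140,210,.125),S(374-240,131,440,135,.125))
c=[(288,46),(475,66),(452,248),(262,232)];P=[T(a-240,b,140,210,.075) for a,b in c];print("hp top",np.mean(P,0),P)
c=[(268,98),(448,127),(446,272),(255,238)];P=[S(a-240,b,440,135,.075) for a,b in c];print("hp scene",np.mean(P,0),P)
print("flask",T(686-500,132,375,210,.204),S(606-500,67,200,115,.204))
print("mixer",T(637-500,138,375,210,.08),"S edges",S(552-500,185,200,115,.08),S(723-500,165,200,115,.08))
o=cv2.imread("pics/scene0.png");n=cv2.imread("pics/f_s.png")
d=cv2.absdiff(o,n).max(2)
for nm,b in(("tipbox",(198,200,262,252)),("timer",(303,247,343,282)),("bottle",(445,205,488,268))): print(nm,(d[b[1]:b[3],b[0]:b[2]]>40).sum())
E
```

```text
jar [578.6, 94.9] [584.2, 98.1]
pan [587.3, 97.5] T edges [588.8, 155.4] [585.9, 38.7] [522.1, 97.6]
block [487.2, 332.8] [483.1, 335.2]
hp top [485.025 331.6  ] [[558.0, 391.3], [540.4, 258.4], [413.6, 272.0], [428.1, 404.7]]
hp scene [487.85  334.775] [[416.4, 280.1], [431.1, 406.8], [559.8, 389.3], [544.1, 262.9]]
flask [475.3, -339.1] [491.3, -331.3]
mixer [474.0, -337.1] S edges [494.7, -394.5] [463.6, -275.1]
tipbox 0
timer 0
bottle 0
```

```bash
python3 - <<'E'
from m import *
im=crop(s["img"],200,115,270,195,8)
for P,c in(((.476,-.3365,.204),(0,0,255)),((.476,-.3365,.188),(0,255,255)),((.476,-.3365,.08),(0,255,0))):
    u,v=proj(s,P);q=(int((u-200+.5)*8),int((v-115+.5)*8));cv2.circle(im,q,3,c,-1);print(q)
cv2.imwrite("pics/f3.png",im)
E
```

```text
(208, 100)
(217, 134)
(274, 343)
```

View pics/f3.png

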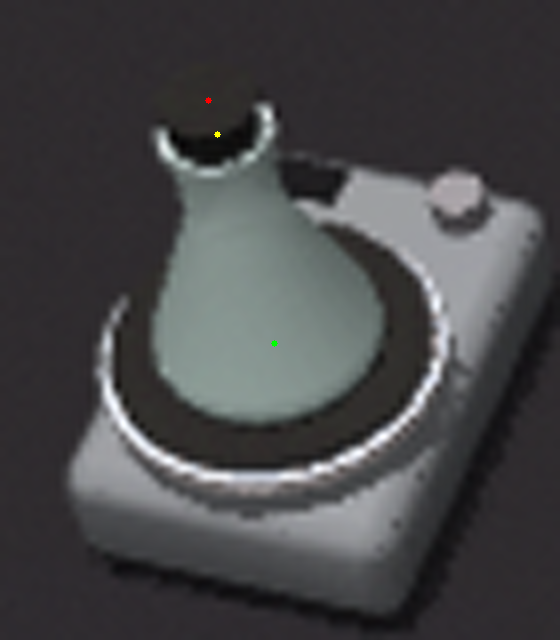

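The stopper's top face blends into the background, which threw off my first scene reading. The projected upright axis sits in the middle of the stopper and lip. All three things stand central, so I'm handing in.

```bash
python3 -c "
from bench import close_job
print(close_job())"
```

```text
the job is handed in; nothing more can be done
None
```

The block is on the hot plate, the flask on the mixer and the jar on the balance, each set down under force feedback and released. I parked the jar in the steel tray first, moved the flask and the block, then brought the jar to the balance. I handed the job in after about 34 s of the 112 s allowed.

**Final position checks:** measured in both camera views, all three look upright and sit within the 15 mm limit. The arm was clear of everything.

| Thing | Distance from platform centre |
|---|---|
| Block | about 2–5 mm |
| Flask | about 2–3 mm (top view) |
| Jar | about 2–3 mm (scene view and gripper position; top view below) |

**Bystanders:** the wash bottle, tip box and timer show no pixel change from the first picture.

**Checks that failed or disagreed:**
- **Flask grip:** the first two grips showed a 37 mm gap instead of about 34 mm. I took the first for the cone shoulder, but the second showed the pads were closing on the lip. I regripped about 12 mm lower, on the neck, before lifting.
- **Flask top in the scene view:** one reading was about 15 mm off, because the dark stopper blends into the background. Projecting the expected upright axis into that picture matched the flask.
- **Balance pan in the top view:** the last quick reading of the pan centre differed by about 8 mm in x, because I picked its faint edge by eye. The earlier fit, the scene view and that reading's own lower pan edge support about (581, 97) mm, where the jar stands.

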